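# Hold the hidden bolt head while the nut is run tight

## Task

The nut driver is running on the microscope bracket, but bolt and nut just spin together. Lift the cover off the bracket's gap and lay it flat in the white rectangular tray without dropping it, then reach down into the gap behind the bracket's front wall, grip the hexagonal bolt head across its flats and hold it from turning until the nut has run up tight (allow a good ten seconds). Finish while still firmly gripping the bolt head - do not let go - and leave the other things on the table where they are.

Things in the scene. Friction and masses are not known exactly. Their poses are not given: they have to be found in the camera images.
- bracket: Fixed grey steel channel bracket. Origin: centre of its underside, on the table; z up, x along the bolt from nut driver to bolt head, y level along the channel. Two upright walls 100 mm long in y, tops at z=92 mm: front wall x=-36 to -28 mm, rear wall x=28 to 34 mm. The 56 mm gap between is open at the top and both y ends; floor z=8 mm. Round socket behind (x=40 to 94 mm, 78 mm tall).
- driver (a point): Rear end of the black nut driver's body (48 mm wide, 120 mm long, top at 84 mm, in a wooden cradle), on its axis 60 mm above the table, 212 mm in front (-x) of the bracket's origin. Axes as the bracket's. Between body and front wall its steel socket, 34 mm wide, turns on the nut.
- bolt_head: Steel hexagonal bolt head in the gap, 24 mm across flats, 27.7 mm across corners, 20 mm thick along the bolt. Origin at its centre; x along the bolt (the bracket's x), about which it turns slowly (about 0.25 rad/s) while nobody holds it. Two flats are square to its own y, the others at 60 degree steps. Fingers closing along the bracket's y turn it onto a pair of flats.
- head_center (a point): Centre of the bolt head, as bolt_head but with the bracket's axes (it does not turn): bracket x=-6, y=0, z=60 mm, 32 mm below the wall tops. It is 22 mm from the front wall's inner face (12 mm of that is a 28 mm wide spacer) and 34 mm from the rear wall's.
- bolt (a joint): How far the nut has run up on the bolt (rad). Starts at 0 to 0.5, stays while nut and bolt turn together; with the head held still it grows by about 0.19 rad/s and stops at 1.8: nut tight (up to about 10 s). The drive keeps pushing with about 0.2 N m, which the grip must resist; about 0.05 N m turns the bolt in the nut.
- cover_knob (a point): Middle (half-way up) of the round upright black knob, 22 mm wide, 40 mm tall, of the loose grey cover (60 to 130 g) closing the gap: plate 84 x 96 x 5 mm lying on the walls, below it a rib 44 x 90 x 6 mm hanging in the gap with 6 mm play. Knob middle: 20 mm above the plate's top, 31 mm above the rib's underside. z along the knob, y along the plate's 96 mm.
- cover: The cover; origin at the centre of its rib's underside, 31 mm below the middle of the knob.
- tray: Fixed open white plastic tray, 210 mm (x) x 170 mm (y) outside, 35 mm tall, walls and floor 4 mm. Origin: centre of its underside, on the table. It stands left or right of the bracket.
- basin: Bystander: round open white basin, 170 mm wide, 65 mm tall, left or right of the bracket, opposite the tray. Origin at the underside, as for all bystanders.
- jar: Bystander: small glass jar, 44 mm wide, 65 mm tall.
- dish: Bystander: clear shallow dish, 90 mm wide, 16 mm tall.
- tweezers: Bystander: steel tweezers, 125 mm long, lying.
- scissors: Bystander: scissors with black handles, 155 mm long, lying.
- slide_box: Bystander: wooden slide box 85 x 100 x 35 mm.
- vial: Bystander: amber vial, 28 mm wide, 55 mm tall.
There are look-alikes about, which are no part of the job. What is meant by the cover is not green or red, and is the larger of those in its own colour.

How it is judged:
By the outcome, as a careful person would: the job done as asked, in the order asked, and still so for the second after the job is handed in, while the arm keeps its last pose, push and grip.
It also fails if it takes over 69 s, if anything falls off the work surface, if the arm or the gripper's body presses on something with over 40 N, if the wrist force passes 120 N, or if a joint passes its speed limit or range.

## Robot

A 6-joint arm with a two-finger parallel gripper is mounted at the origin on the work surface. World frame = base frame: x ahead of the robot, y to its left, z up, the work surface at z = 0. Lengths are in m, angles in degrees, forces in N, time in s.
With the tool pointing down it reaches from about 0.3 to 0.85 m from the base axis. Payload 4.2 kg.
Tool frame: the origin (TCP) lies at the very end of the fingers, on their centre line; the grasp point (between the pads) lies 19 mm behind it; z points along the fingers, x is the direction in which the jaws open and shut, and the axes are right-handed (so a half turn about z gives the same grasp; the last joint's range is limited). The gripper opens to 91 mm and grips with 3 to 60 N. Pads are 32 mm wide; open, the fingers measure 118 mm over their backs; the gripper's body (76 mm by 178 mm) begins 60 mm behind the grasp point.
Start: joints at [64.687, 18.312, 89.639, -0, 72.044, -1.146], TCP at [0.235, 0.525, 0.176] pointing down, gripper open.
Joint ranges: [-177.97, 177.97], [-48.28, 115.42], [12.27, 149.76], [-77.06, 257.06], [2.81, 150.46], [-146.56, 146.56]. Speed limits (degrees/s): [147.25, 147.25, 180, 180, 180, 180].

## Interface

Orientations are given as a 3x3 rotation matrix whose columns are the frame's x, y, z axes.
In Python, from cell import arm gives the robot as it stands. The module is installed in compiled form; this text tells all that it offers.
- The arm moves only by the tool apply_moves, never from a script. Its argument "plan" is text: rows parted by semicolons, each of 4 numbers parted by spaces: the shift along the tool's x, y, z in mm, then the turn about the tool's z in degrees. A call has 1 to 12 rows; each row shifts and turns the pose as measured when the row begins, along the tool's axes as they then stand; what a row does not reach is not made up. A row lasts 1/12 s, in which the tool goes at most 41.7 mm and 7.16 degrees, less where a joint would pass 70% of its speed; a pose out of reach is approached as far as the arm can. A call is refused whole if a number of a shift passes 41.7 or a number of a turn 7.16, either way. A call with a gripper value outside its range is refused whole. "claw" is the finger opening in mm, from 0 to 91.2, set as the call begins (left out, the last holds). The fingers move at their own pace and stop on an object; the grip force is fixed at half the most. Time passes only in rows, so rows that do not move let the fingers close. It gives the time, the measured TCP pose, the force and the opening at its end, in the units of the state.
- arm.read_state(): the state, without advancing time (a new reading comes with each control period).
- arm.grab_frame(name): name is "side" or "top" or "wrist"; returns (picture, depth): 400x640x3 uint8, red, green, blue; 400x640 float32, m along the optical axis (not along the pixel's ray), 0 where there is no reading.
- arm.camera_model(name): a dict with "fx", "fy", "cx", "cy" (pixels), "cam_to_world" (4x4, takes a point from camera to world coordinates); the wrist camera has in their place "tool_from_camera" (4x4, takes a point from camera to tool coordinates, whose origin is the TCP and whose axes are the tool frame's). Camera axes: x right, y down, z forward; pixel columns grow to the right and rows downward; lengths in m; the calibration is good to about 2 mm. A picture is of the moment at which its call begins: read the wrist's pose just before it. camera_model takes no time and is no camera call.
- arm.job_done(): hands the job in, once; it reports no verdict.
The state is a dict: "t": time; "joint_positions": joint angles; "qd": joint speeds; "joint_efforts": joint torques, N m; "eef_pos": TCP position; "ee_rot": TCP orientation; "contact_force": force on the tool from outside, world axes, zero at the start; "ft_torque": the same for the moment, N m; "opening": finger opening in m.
Only numpy, scipy, OpenCV 4.12 (cv2) and the standard library are available. Lean on these libraries where they do the work, as an engineer would, in place of code of your own. Each camera call takes 0.05 s, during which the arm holds its last target.

## Working session

There is one attempt and no reset: what is moved stays moved. The work goes in short steps, Python scripts to look and compute and a tool call to move; the robot and the scene stay as the last step left them, time stands still between calls to the robot, and variables do not carry over. Pictures are saved under pics/ and viewed, and the job is handed in when it is done.

Besides the shell and the picture viewer there is one more tool, called after ">>>" as name(argument=value, ...), one argument or row to a line, values as JSON. apply_moves: Moves the arm, as the interface text tells. Its arguments: {"type":"object","properties":{"plan":{"type":"string"},"claw":{"type":"number"}},"required":["plan"]}

```bash
mkdir -p pics; python3 - <<'E'
from cell import arm
import cv2,numpy as np
s=arm.read_state(); print(s)
for n in ["side","top","wrist"]:
    p,d=arm.grab_frame(n); cv2.imwrite(f"pics/{n}0.png",p[:,:,::-1]); np.savez(f"{n}0.npz",p=p,d=d)
    m=arm.camera_model(n); print(n,m)
E
```

```text
{'t': 0.0, 'joint_positions': array([ 6.46863449e+01,  1.83503430e+01,  8.97056787e+01,  9.48003067e-04,
        7.20416810e+01, -1.14428755e+00]), 'qd': array([ 0.09907714, -0.02214484,  0.02260238, -0.06426017,  0.00437297,
        0.0578302 ]), 'joint_efforts': array([-2.11393060e-03, -4.12464988e+01, -2.31969255e+01,  7.28044426e-02,
        4.54474089e-02, -1.46208849e-04]), 'eef_pos': array([0.23516784, 0.5241044 , 0.17563826]), 'ee_rot': array([[ 4.09439354e-01,  9.12337033e-01, -7.43341216e-04],
       [ 9.12335744e-01, -4.09440026e-01, -1.53476932e-03],
       [-1.70458054e-03, -4.97818005e-05, -9.99998546e-01]]), 'contact_force': array([-0.62417295,  0.7561961 ,  0.70547875]), 'ft_torque': array([ 0.04571712, -0.00141297, -0.02074016]), 'opening': 0.09150031429973776}
side {'fx': 395.3819432348324, 'fy': 395.3819432348324, 'cx': 322.8095467830701, 'cy': 198.66444141917793, 'cam_to_world': array([[ 0.92300179, -0.28508438,  0.25844649,  0.24176447],
       [-0.38452299, -0.65806178,  0.64737683, -0.66709003],
       [-0.01448326, -0.69690859, -0.7170137 ,  0.82531031],
     
[... 196 characters left out ...]
4, -0.99890637,  0.0422922 ,  0.44807464],
       [-0.99979763,  0.01980368, -0.00353672,  0.00553534],
       [ 0.00269531, -0.04235415, -0.99909902,  1.13460117],
       [ 0.        ,  0.        ,  0.        ,  1.        ]])}
wrist {'fx': 287.89464765849186, 'fy': 287.89464765849186, 'cx': 317.48314894118585, 'cy': 204.05326456123944, 'tool_from_camera': array([[ 9.99999614e-01, -6.16387814e-04,  6.26312553e-04,
         9.14587031e-04],
       [ 4.39927428e-04,  9.68143937e-01,  2.50393938e-01,
        -7.02026122e-02],
       [-7.60700473e-04, -2.50393566e-01,  9.68143834e-01,
        -2.09525696e-01],
       [ 0.00000000e+00,  0.00000000e+00,  0.00000000e+00,
         1.00000000e+00]])}
```

View pics/top0.png

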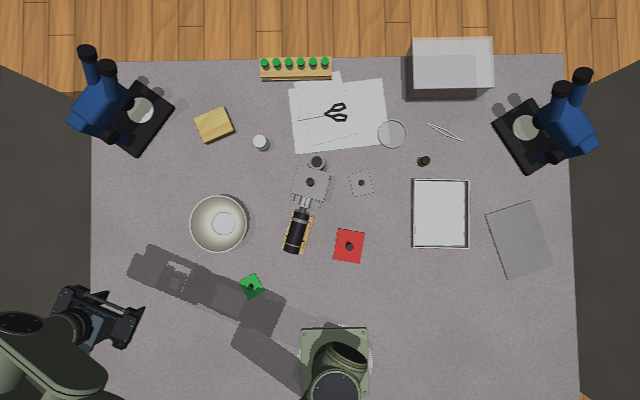

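View pics/side0.png

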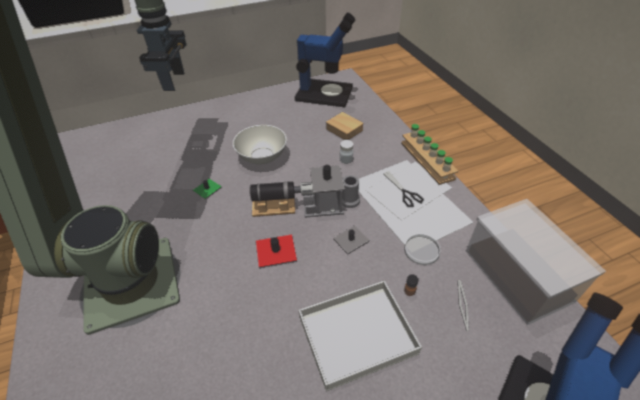

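Candidates for the cover in the top view: a grey plate on the bracket (310,183), a smaller grey plate on the table (361,183), red (349,246) and green (251,287). I choose the one on the bracket, which is grey and the larger of the two. Next I check it in a crop and measure it.

```bash
cat > h.py <<'E'
import numpy as np,cv2
from cell import arm
def cloud(n,d,s=None):
    m=arm.camera_model(n); v,u=np.mgrid[0:d.shape[0],0:d.shape[1]]
    P=np.stack([(u-m['cx'])/m['fx']*d,(v-m['cy'])/m['fy']*d,d],-1)
    if n=='wrist':
        T=m['tool_from_camera']; P=P@T[:3,:3].T+T[:3,3]
        return P@s['ee_rot'].T+s['eef_pos']
    T=m['cam_to_world']; return P@T[:3,:3].T+T[:3,3]
E
python3 - <<'E'
from h import *
z=np.load('top0.npz');p,d=z['p'],z['d'];W=cloud('top',d)
c=p[150:270,270:390,::-1];cv2.imwrite('pics/crop_top.png',cv2.resize(c,None,fx=5,fy=5,interpolation=cv2.INTER_CUBIC))
z2=np.load('side0.npz');c=z2['p'][150:270,240:380,::-1];cv2.imwrite('pics/crop_side.png',cv2.resize(c,None,fx=5,fy=5,interpolation=cv2.INTER_CUBIC))
for (u,v) in [(310,182),(300,190),(361,182),(349,246),(296,235),(317,161),(440,213),(219,223),(424,160),(393,134),(262,143)]:print(u,v,W[v,u].round(4))
Ws=cloud('side',z2['d'])
for Wc,n in ((W,'top'),(Ws,'side')):
    x0=W[182,310]
    near=np.hypot(Wc[...,0]-x0[0],Wc[...,1]-x0[1])<0.075
    m=near&(abs(Wc[...,2]-0.097)<0.004); q=Wc[m][:,:2].astype(np.float32)
    print(n,m.sum(),cv2.minAreaRect(q),Wc[m][:,2].mean())
    k=near&(Wc[...,2]>0.125);print(' knob',k.sum(),Wc[k].mean(0),Wc[k].min(0),Wc[k].max(0))
r=W[175:255,405:475];m=(r[...,2]>0.027)&(r[...,2]<0.045);print('tray',cv2.minAreaRect(r[m][:,:2].astype(np.float32)))
# driver body top
m=(W[...,2]>0.07)&(W[...,2]<0.09)&(np.hypot(W[...,0]-W[235,296,0],W[...,1]-W[235,296,1])<0.07);q=W[m][:,:2];print('driver',m.sum(),q.mean(0),np.linalg.svd(q-q.mean(0),full_matrices=False)[2][0])
E
```

```text
310 182 [0.5393 0.0559 0.1391]
300 190 [0.5206 0.0867 0.1001]
361 182 [ 0.5459 -0.0934  0.034 ]
349 246 [ 0.3548 -0.0519  0.0498]
296 235 [0.3922 0.1019 0.0815]
317 161 [0.6059 0.0375 0.0779]
440 213 [ 0.4472 -0.3385  0.0061]
219 223 [0.4299 0.346  0.0064]
424 160 [ 0.6063 -0.2813  0.0541]
393 134 [ 0.6979 -0.2003  0.0017]
262 143 [0.6644 0.1994 0.0658]
top 885 ((0.5419408082962036, 0.056282661855220795), (0.09614965319633484, 0.0837947428226471), 73.66185760498047) 0.09657100494762752
 knob 49 [0.54148963 0.05586795 0.13595743] [0.53129903 0.0476669  0.12566981] [0.55096388 0.06436056 0.1413762 ]
side 660 ((0.5425866842269897, 0.05850796401500702), (0.09873625636100769, 0.08377893269062042), 73.65803527832031) 0.09824428316870257
 knob 59 [0.5416627  0.05440903 0.13541759] [0.53270046 0.04594206 0.12579194] [0.5529773  0.06745575 0.14080315]
tray ((0.44658949971199036, -0.3343975841999054), (0.16991056501865387, 0.21011660993099213), 87.75126647949219)
driver 597 [0.39879254 0.10202094] [-0.9550676   0.29638805]
```

View pics/crop_top.png

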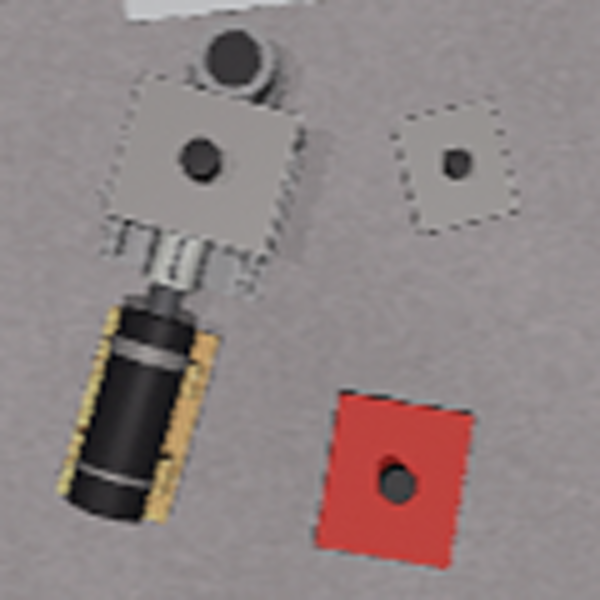

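View pics/crop_side.png

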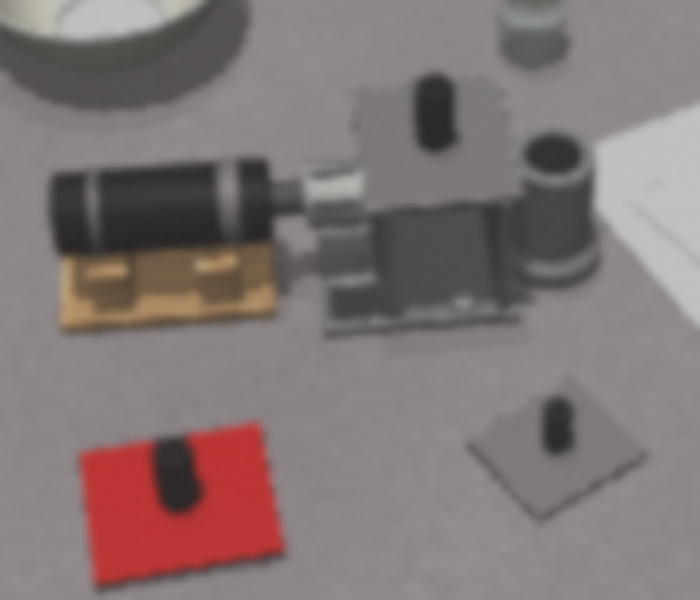

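The crops show the larger grey cover on the bracket, with its knob at about (310,183), a plate of 84x96 mm and its top at 97 mm. It matches the description. I move to it with the jaws along the bracket's y.

>>> apply_moves(
  plan="0 0 0 -4;0 0 0 -4;-25 29 0 0;-25 29 0 0;-25 29 0 0;-25 29 0 0;-25 29 0 0;-25 29 0 0;-25 29 0 0;-25 29 0 0;-25 29 0 0;-25 29 0 0",
  claw=70,
)

```text
t: 1.15
eef_pos: [0.4502, 0.1976, 0.1714]
ee_rot: [[0.257, 0.966, -0.005], [0.966, -0.257, -0.002], [-0.004, -0.004, -1.0]]
contact_force: [0.3, 0.8, 0.3]
opening: 0.07
```

```bash
cat >> h.py <<'E'
def plan(x,y,z,ang,s=None):
    "remaining shift in tool axes (mm) and tool-z turn to target with tool x axis at world angle ang, tool down"
    s=s or arm.read_state(); R=s['ee_rot']; d=np.array([x,y,z])-s['eef_pos']
    a=np.degrees(np.arctan2(R[1,0],R[0,0])); t=-(ang-a); t=(t+90)%180-90
    print('t',round(s['t'],2),'pos',s['eef_pos'].round(4),'ang',round(a,2),'tilt',R[:2,2].round(4),'shift',(R.T@d*1000).round(1),'turn',round(t,2),'F',s['contact_force'].round(1),'op',round(s['opening']*1000,1))
E
python3 -c "
from h import *
plan(.5418,.056,.170,73.66)"
```

```text
t 1.15 pos [0.4502 0.1976 0.1714] ang 75.09 tilt [-0.005  -0.0024] shift [-113.3  125.     1.3] turn 1.43 F [0.3 0.8 0.3] op 70.0
```

>>> apply_moves(
  plan="-28 31 -1 0.4;-28 31 0 0.4;-28 31 0 0.4;-20 22 0 0;0 0 0 0;0 0 0 0",
)

```text
t: 1.65
eef_pos: [0.5359, 0.0573, 0.1708]
ee_rot: [[0.287, 0.958, -0.005], [0.958, -0.287, -0.005], [-0.006, -0.004, -1.0]]
contact_force: [-0.8, 0.1, 1.3]
opening: 0.0702
```

```bash
python3 - <<'E'
from h import *
s=arm.read_state()
p,d=arm.grab_frame('wrist');cv2.imwrite('pics/w1.png',p[:,:,::-1])
W=cloud('wrist',d,s)
n=np.hypot(W[...,0]-.5418,W[...,1]-.056)<.08
k=n&(W[...,2]>.122)&(W[...,2]<.15);print(k.sum(),W[k].mean(0),W[k].min(0),W[k].max(0))
q=n&(abs(W[...,2]-.097)<.005);print(q.sum(),cv2.minAreaRect(W[q][:,:2].astype(np.float32)),np.median(W[q][:,2]))
plan(.5418,.056,.102,73.66)
E
```

```text
526 [0.54137942 0.05943    0.13673021] [0.53242766 0.04824173 0.12200285] [0.55319199 0.06950522 0.14021628]
6972 ((0.5439858436584473, 0.06084480881690979), (0.10033372789621353, 0.08455996960401535), 73.73387145996094) 0.09837449050094361
t 1.7 pos [0.5358 0.0575 0.1708] ang 73.36 tilt [-0.0048 -0.0053] shift [ 0.7  6.4 68.7] turn -0.3 F [-0.  -0.9 -0. ] op 69.6
```

View pics/w1.png

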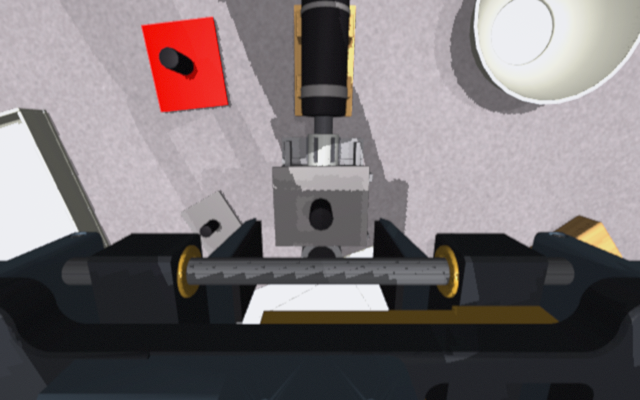

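The wrist view puts the knob at (320,213), midway between the fingers. All three cameras place it near (0.5418, 0.057). I descend.

>>> apply_moves(
  plan="0 6 0 0;0 0 20 0;0 0 20 0;0 0 18 0;0 0 8 0;0 0 0 0",
)

```text
t: 2.2
eef_pos: [0.5413, 0.0621, 0.104]
ee_rot: [[0.278, 0.961, -0.001], [0.961, -0.278, -0.003], [-0.004, -0.0, -1.0]]
contact_force: [-0.0, -0.2, 0.1]
opening: 0.0697
```

```bash
python3 -c "
from h import *
plan(.5418,.0568,.103,73.66)"
```

```text
t 2.2 pos [0.5413 0.0621 0.104 ] ang 73.89 tilt [-0.0011 -0.0034] shift [-4.9  1.9  1. ] turn 0.23 F [-0.  -0.2  0.1] op 69.7
```

>>> apply_moves(
  plan="-5 2 0 0;0 0 0 0",
)

```text
t: 2.37
eef_pos: [0.5419, 0.058, 0.1047]
ee_rot: [[0.274, 0.962, -0.001], [0.962, -0.274, -0.003], [-0.003, 0.0, -1.0]]
contact_force: [0.4, -0.2, -0.2]
opening: 0.0701
```

>>> apply_moves(
  plan="0 0 0 0;0 0 0 0;0 0 0 0;0 0 0 0;0 0 0 0;0 0 0 0",
  claw=10,
)

```text
t: 2.87
eef_pos: [0.5446, 0.0583, 0.1088]
ee_rot: [[0.275, 0.962, 0.007], [0.962, -0.275, -0.002], [-0.0, 0.007, -1.0]]
contact_force: [-0.6, -0.4, 0.3]
opening: 0.0328
```

```bash
python3 -c "
from h import *
plan(.5418,.0568,.103,73.66)"
```

```text
t 2.87 pos [0.5446 0.0583 0.1088] ang 74.06 tilt [ 0.007  -0.0025] shift [-2.2 -2.3  5.8] turn 0.4 F [-0.6 -0.4  0.3] op 32.8
```

The fingers are still closing, and the pose drifts up about 0.7 mm per row, so I compensate for that.

>>> apply_moves(
  plan="0 -2 2 0;0 0 2 0;0 0 2 0;0 0 0 0",
)

```text
t: 3.2
eef_pos: [0.5424, 0.0587, 0.1023]
ee_rot: [[0.275, 0.961, 0.007], [0.961, -0.275, -0.002], [-0.0, 0.008, -1.0]]
contact_force: [0.1, 0.1, -0.4]
opening: 0.0105
```

```bash
python3 -c "
from h import *
plan(.5418,.0568,.105,73.66)"
```

```text
t 3.2 pos [0.5424 0.0587 0.1023] ang 74.05 tilt [ 0.0071 -0.0024] shift [-2.  -0.  -2.7] turn 0.39 F [ 0.1  0.1 -0.4] op 10.5
```

The opening is 10.5 mm but the knob is 22 mm wide, so nothing is gripped. I look again.

```bash
python3 - <<'E'
from h import *
for n in ("wrist","side","top"):
    s=arm.read_state()
    p,d=arm.grab_frame(n);cv2.imwrite(f'pics/{n}2.png',p[:,:,::-1]);np.savez(n+'2.npz',p=p,d=d)
    if n=='side': cv2.imwrite('pics/side2c.png',cv2.resize(p[100:270,220:400,::-1],None,fx=4,fy=3.5,interpolation=cv2.INTER_CUBIC))
    if n=='top': cv2.imwrite('pics/top2c.png',cv2.resize(p[120:270,230:400,::-1],None,fx=4,fy=4,interpolation=cv2.INTER_CUBIC))
E
```

```text
(no output)
```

View pics/wrist2.png

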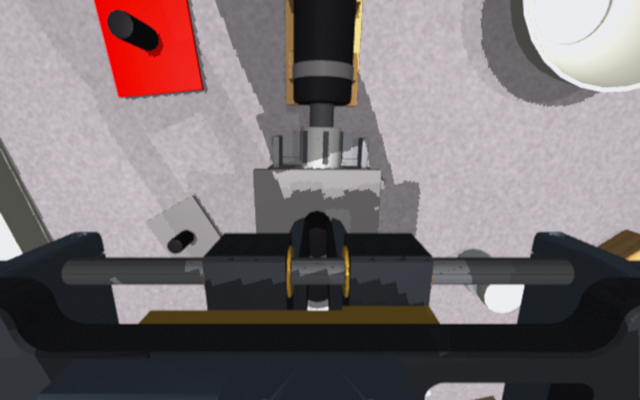

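View pics/side2c.png

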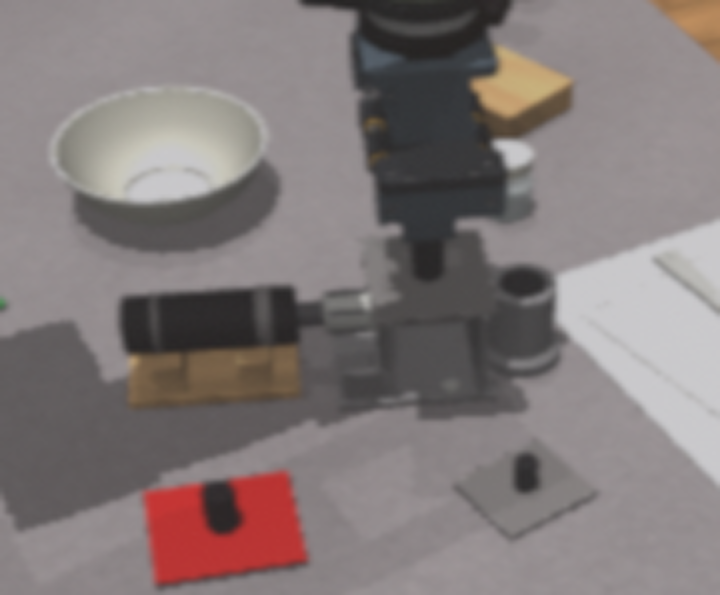

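View pics/top2c.png

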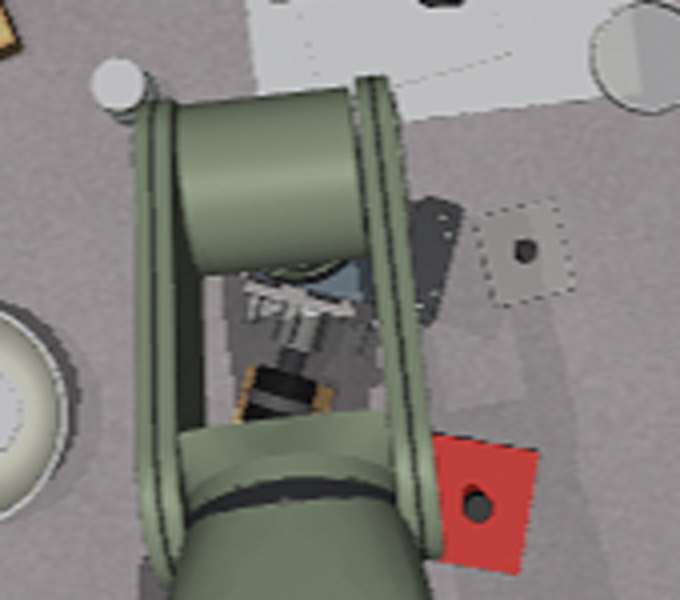

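```bash
python3 - <<'E'
from h import *
s=arm.read_state();plan(.5418,.0568,.105,73.66,s)
z=np.load('wrist2.npz');p,d=z['p'],z['d']
cv2.imwrite('pics/w2c.png',cv2.resize(p[160:320,220:420,::-1],None,fx=4,fy=3.7,interpolation=cv2.INTER_CUBIC))
m=arm.camera_model('wrist');W=cloud('wrist',d,s);T=(W-s['eef_pos'])@s['ee_rot']
for u in (300,305,310,317,324,330,335):
    print(u,[ (T[v,u]*1000).round(0).tolist() for v in (205,215,222,230,240,250)])
E
```

```text
t 3.35 pos [0.5429 0.0588 0.1028] ang 74.05 tilt [ 0.0081 -0.0023] shift [-2.2 -0.5 -2.2] turn 0.39 F [-0.1  0.8  0.7] op 10.5
300 [[-12.0, -14.0, 4.0], [-13.0, -6.0, 5.0], [-9.0, -17.0, -48.0], [-9.0, -17.0, -61.0], [-8.0, -17.0, -76.0], [-7.0, -15.0, -84.0]]
305 [[-9.0, -14.0, 3.0], [-9.0, -6.0, 3.0], [-7.0, -15.0, -42.0], [1.0, -70.0, -210.0], [-5.0, -16.0, -72.0], [-5.0, -15.0, -84.0]]
310 [[-5.0, -14.0, 4.0], [-5.0, -9.0, -6.0], [-4.0, -9.0, -23.0], [-4.0, -8.0, -36.0], [-4.0, -1.0, -35.0], [-4.0, 6.0, -36.0]]
317 [[1.0, -14.0, 4.0], [1.0, -10.0, -10.0], [1.0, -10.0, -25.0], [1.0, -8.0, -35.0], [1.0, -1.0, -36.0], [1.0, 6.0, -36.0]]
324 [[6.0, -14.0, 4.0], [6.0, -9.0, -5.0], [5.0, -9.0, -23.0], [5.0, -8.0, -37.0], [5.0, -1.0, -36.0], [5.0, 6.0, -36.0]]
330 [[11.0, -14.0, 5.0], [11.0, -6.0, 3.0], [9.0, -16.0, -43.0], [8.0, -16.0, -57.0], [7.0, -15.0, -72.0], [7.0, -15.0, -84.0]]
335 [[14.0, -14.0, 3.0], [15.0, -6.0, 3.0], [11.0, -17.0, -47.0], [11.0, -17.0, -61.0], [10.0, -17.0, -75.0], [9.0, -16.0, -86.0]]
```

View pics/w2c.png

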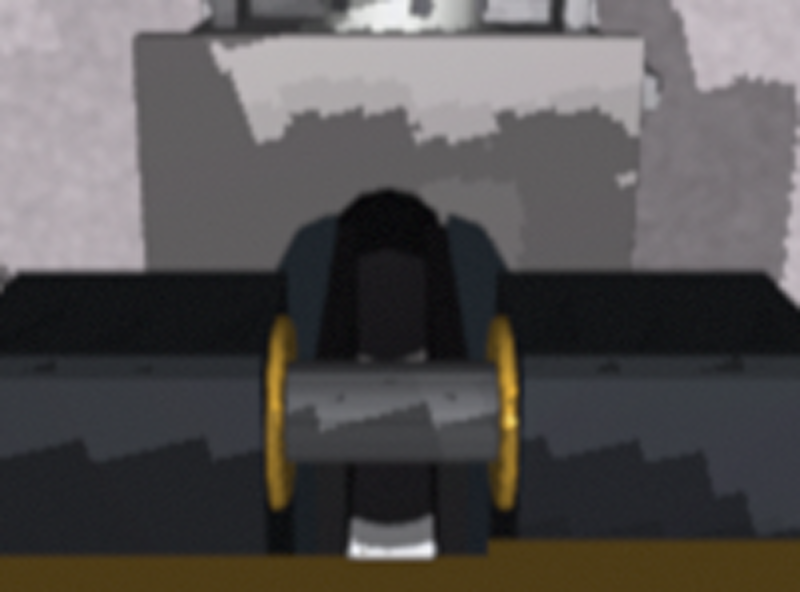

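```bash
python3 - <<'E'
from h import *
s=arm.read_state()
z=np.load('side2.npz');p,d=z['p'],z['d'];W=cloud('side',d);T=(W-s['eef_pos'])@s['ee_rot']*1000
for v in range(146,186,2):
    print(v,[(u,*T[v,u].round(0).astype(int).tolist()) for u in range(312,344,4)])
cv2.imwrite('pics/s2z.png',cv2.resize(p[120:200,290:370,::-1],None,fx=7,fy=7,interpolation=cv2.INTER_CUBIC))
E
```

```text
146 [(312, -29, -36, -131), (316, -68, -29, -160), (320, -69, -20, -160), (324, -70, -11, -159), (328, -71, -2, -159), (332, -73, 7, -159), (336, -76, 16, -161), (340, -77, 25, -161)]
148 [(312, -30, -36, -125), (316, -75, -30, -160), (320, -76, -21, -160), (324, -75, -12, -158), (328, -81, -3, -161), (332, -81, 6, -160), (336, -81, 15, -159), (340, -85, 24, -161)]
150 [(312, 241, -19, 99), (316, -80, -31, -158), (320, -86, -22, -161), (324, -85, -13, -160), (328, -85, -4, -159), (332, -86, 5, -159), (336, -87, 14, -159), (340, -88, 23, -159)]
152 [(312, 233, -20, 102), (316, -89, -31, -159), (320, -90, -23, -160), (324, -88, -13, -157), (328, -89, -4, -157), (332, -89, 5, -155), (336, -89, 14, -155), (340, -87, 23, -152)]
154 [(312, 219, -21, 98), (316, -89, -32, -154), (320, -87, -22, -152), (324, -86, -13, -150), (328, -88, -4, -150), (332, -84, 5, -146), (336, -87, 14, -147), (340, -87, 23, -145)]
156 [(312, 211, -22, 100), (316, -90, -32, -149), (320, -86, -23, -144), (324, -86, -13, -143), (328, -88, -4, -144), (332, -88, 5, -143), (336, -80, 15, -135), (340, -81, 24, -135)]
15
[... 1593 characters left out ...]
 -9), (328, -9, 4, -10), (332, 5, 16, 6), (336, 3, 27, 5), (340, 3, 38, 6)]
178 [(312, 4, -38, 5), (316, 2, -28, 4), (320, -1, -17, 3), (324, -8, -7, -2), (328, -12, 3, -5), (332, -2, 15, 6), (336, -4, 26, 6), (340, -8, 36, 4)]
180 [(312, -5, -39, 4), (316, -7, -29, 3), (320, -4, -18, 8), (324, -8, -7, 5), (328, -10, 3, 4), (332, -12, 14, 4), (336, -12, 25, 6), (340, -16, 35, 3)]
182 [(312, -14, -40, 2), (316, -13, -29, 4), (320, -17, -19, 2), (324, -19, -8, 2), (328, -18, 2, 5), (332, -18, 13, 5), (336, -21, 24, 5), (340, -22, 34, 5)]
184 [(312, -20, -41, 4), (316, -18, -30, 7), (320, -21, -20, 5), (324, -24, -9, 4), (328, -25, 1, 4), (332, -26, 12, 5), (336, -27, 23, 6), (340, -30, 33, 4)]
```

View pics/s2z.png

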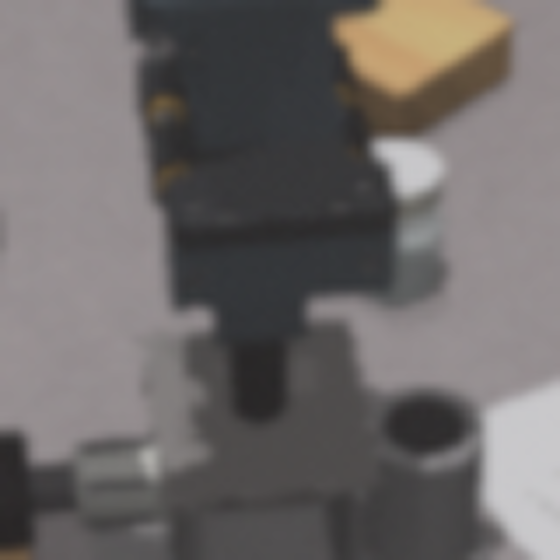

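The side view and depth, and the wrist view too, show the fingertips ending about 41 mm behind the reported TCP. The gripper body's underside is at tool z -120 where it should be -79. The fingers closed above the knob and touched nothing. I use an offset of 41 mm along tool z: real tip z = reported z + 41 mm. I reopen and go lower.

>>> apply_moves(
  plan="-1 -1 0 0;0 0 0 0;0 0 0 0;0 0 0 0;0 0 0 0;0 0 0 0;0 0 0 0;0 0 0 0;0 0 0 0",
  claw=60,
)

```text
t: 4.1
eef_pos: [0.5418, 0.058, 0.1031]
ee_rot: [[0.275, 0.961, 0.009], [0.961, -0.275, -0.002], [0.0, 0.009, -1.0]]
contact_force: [-0.3, -0.5, -0.1]
opening: 0.0598
```

```bash
python3 -c "
from h import *
plan(.5418,.0572,.064,73.66)"
```

```text
t 4.1 pos [0.5418 0.058  0.1031] ang 74.04 tilt [ 0.0087 -0.0023] shift [-0.8 -0.2 39.1] turn 0.38 F [-0.3 -0.5 -0.1] op 59.8
```

>>> apply_moves(
  plan="-1 0 12 0;0 0 12 0;0 0 9 0;0 0 4 0;0 0 0 0",
)

```text
t: 4.52
eef_pos: [0.5429, 0.0571, 0.0654]
ee_rot: [[0.275, 0.961, 0.011], [0.961, -0.275, -0.002], [0.001, 0.012, -1.0]]
contact_force: [0.7, -0.2, 0.3]
opening: 0.0598
```

```bash
python3 - <<'E'
from h import *
plan(.5418,.0572,.064,73.66)
s=arm.read_state()
p,d=arm.grab_frame('side');cv2.imwrite('pics/s3z.png',cv2.resize(p[120:200,290:370,::-1],None,fx=7,fy=7,interpolation=cv2.INTER_CUBIC))
p,d=arm.grab_frame('wrist');cv2.imwrite('pics/w3.png',p[100:300,200:440,::-1])
E
```

```text
t 4.52 pos [0.5429 0.0571 0.0654] ang 74.05 tilt [ 0.0114 -0.002 ] shift [-0.2 -1.1  1.4] turn 0.39 F [ 0.7 -0.2  0.3] op 59.8
```

View pics/s3z.png

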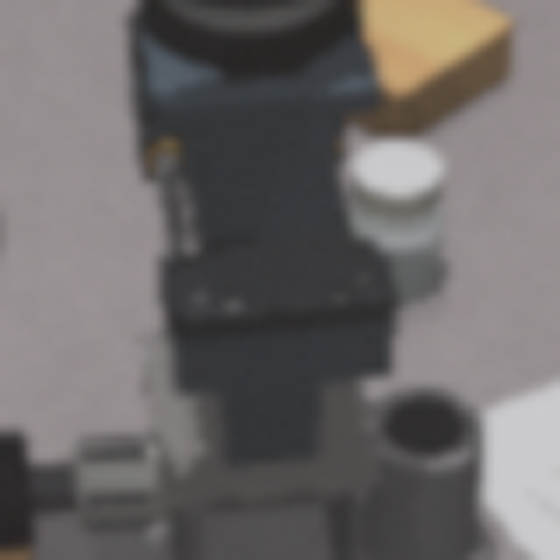

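View pics/w3.png

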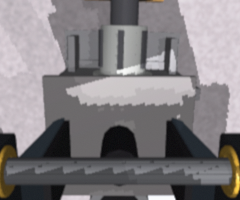

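>>> apply_moves(
  plan="0 -1 1 0;0 0 0 0;0 0 0 0;0 0 0 0;0 0 0 0;0 0 0 0;0 0 0 0;0 0 0 0",
  claw=8,
)

```text
t: 5.28
eef_pos: [0.5442, 0.0577, 0.0676]
ee_rot: [[0.275, 0.961, 0.018], [0.962, -0.275, -0.002], [0.003, 0.017, -1.0]]
contact_force: [0.9, -0.3, -1.8]
opening: 0.0209
```

```bash
python3 - <<'E'
from h import *
plan(.5418,.0572,.064,73.66)
E
```

```text
t 5.28 pos [0.5442 0.0577 0.0676] ang 74.06 tilt [ 0.0175 -0.0015] shift [-1.1 -2.2  3.5] turn 0.4 F [ 0.9 -0.3 -1.8] op 20.9
```

Gripped at 20.9 mm. I lift.

>>> apply_moves(
  plan="0 0 -4 0;0 0 -6 0;0 0 -8 0;0 0 -10 0;0 0 -10 0;0 0 -10 0;0 0 -8 0",
)

```text
t: 5.87
eef_pos: [0.5418, 0.0576, 0.1276]
ee_rot: [[0.275, 0.961, 0.014], [0.962, -0.275, -0.002], [0.002, 0.014, -1.0]]
contact_force: [0.3, -0.1, -0.2]
opening: 0.0212
```

```bash
python3 - <<'E'
from h import *
plan(.4466,-.334,.12,90)
p,d=arm.grab_frame('side');cv2.imwrite('pics/s4.png',cv2.resize(p[80:220,240:400,::-1],None,fx=4,fy=4,interpolation=cv2.INTER_CUBIC))
E
```

```text
t 5.87 pos [0.5418 0.0576 0.1276] ang 74.06 tilt [ 0.014  -0.0018] shift [-402.7   15.9    7. ] turn -15.94 F [ 0.3 -0.1 -0.2] op 21.2
```

View pics/s4.png

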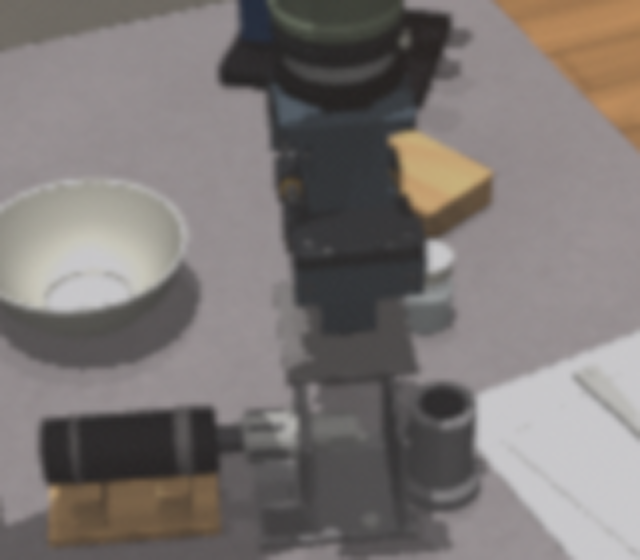

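The cover hangs level in the gripper, above the now open gap. I move it over the tray.

>>> apply_moves(
  plan="-15 0 0 0;-25 1 0 0;-36 2 0 0;-36 2 0 0;-36 2 0 0;-36 2 0 0;-36 2 0 0;-36 2 0 0;-36 2 0 0;-36 2 0 0;-25 0 0 0;-12 0 0 0",
)

```text
t: 6.92
eef_pos: [0.4603, -0.3108, 0.1337]
ee_rot: [[0.266, 0.964, 0.03], [0.964, -0.266, -0.002], [0.006, 0.03, -1.0]]
contact_force: [0.8, 0.1, -0.9]
opening: 0.0219
```

```bash
python3 - <<'E'
from h import *
plan(.4466,-.334,.12,74)
E
```

```text
t 6.92 pos [ 0.4603 -0.3108  0.1337] ang 74.58 tilt [ 0.0303 -0.0023] shift [-26.   -7.4  13.3] turn 0.58 F [ 0.8  0.1 -0.9] op 21.9
```

>>> apply_moves(
  plan="-12 -4 8 0;-10 -3 12 0;-3 0 16 0;0 0 20 0;0 0 20 0;0 0 16 0;0 0 10 0",
)

```text
t: 7.5
eef_pos: [0.4506, -0.3434, 0.0331]
ee_rot: [[0.274, 0.961, 0.04], [0.962, -0.274, -0.012], [-0.0, 0.041, -0.999]]
contact_force: [-0.7, 0.2, -1.6]
opening: 0.0217
```

```bash
python3 - <<'E'
from h import *
plan(.4466,-.334,-.0144,74)
p,d=arm.grab_frame('side');cv2.imwrite('pics/s5.png',cv2.resize(p[180:400,240:460,::-1],None,fx=3,fy=2.7,interpolation=cv2.INTER_CUBIC))
E
```

```text
t 7.5 pos [ 0.4506 -0.3434  0.0331] ang 74.1 tilt [ 0.0395 -0.0115] shift [ 7.9 -8.4 47.2] turn 0.1 F [-0.7  0.2 -1.6] op 21.7
```

View pics/s5.png

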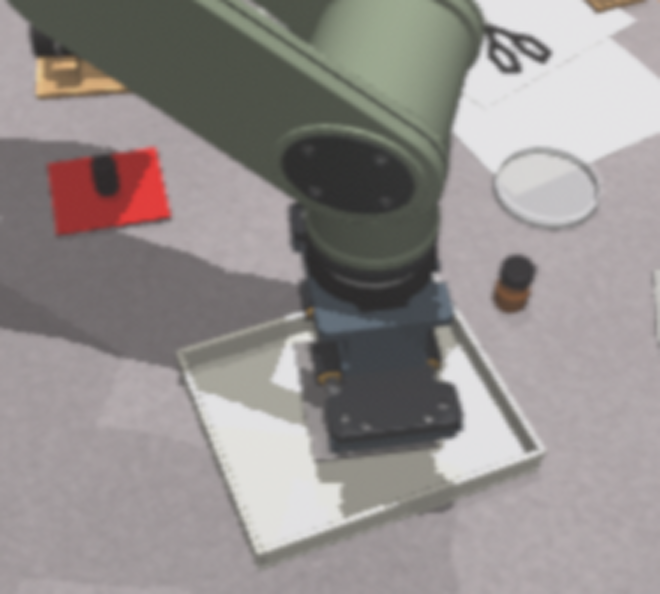

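>>> apply_moves(
  plan="4 -4 12 0;3 -4 12 0;0 0 10 0;0 0 5 0",
)

```text
t: 7.88
eef_pos: [0.4476, -0.3355, -0.0066]
ee_rot: [[0.274, 0.961, 0.041], [0.962, -0.273, -0.013], [-0.001, 0.043, -0.999]]
contact_force: [0.3, 0.6, -1.8]
opening: 0.0211
```

```bash
python3 - <<'E'
from h import *
plan(.4466,-.334,-.0144,74)
E
```

```text
t 7.88 pos [ 0.4476 -0.3355 -0.0066] ang 74.13 tilt [ 0.0411 -0.0128] shift [ 1.1 -1.7  7.7] turn 0.13 F [ 0.3  0.6 -1.8] op 21.1
```

>>> apply_moves(
  plan="0 0 3 0;0 0 2 0;0 0 0 0",
)

```text
t: 8.13
eef_pos: [0.4488, -0.3362, -0.0116]
ee_rot: [[0.273, 0.961, 0.042], [0.962, -0.273, -0.014], [-0.002, 0.044, -0.999]]
contact_force: [0.3, -0.8, -1.5]
opening: 0.0215
```

```bash
python3 - <<'E'
from h import *
plan(.4466,-.334,-.0144,74)
E
```

```text
t 8.13 pos [ 0.4488 -0.3362 -0.0116] ang 74.14 tilt [ 0.042  -0.0135] shift [ 1.5 -2.9  2.6] turn 0.14 F [ 0.3 -0.8 -1.5] op 21.5
```

>>> apply_moves(
  plan="0 0 2 0;0 0 1.5 0",
)

```text
t: 8.3
eef_pos: [0.4501, -0.3372, -0.014]
ee_rot: [[0.273, 0.961, 0.044], [0.962, -0.273, -0.015], [-0.003, 0.047, -0.999]]
contact_force: [-1.6, 0.9, 6.1]
opening: 0.0211
```

```bash
python3 - <<'E'
from h import *
plan(.4466,-.334,-.0144,74)
E
```

```text
t 8.3 pos [ 0.4501 -0.3372 -0.014 ] ang 74.14 tilt [ 0.0441 -0.0152] shift [ 2.2 -4.2  0.2] turn 0.14 F [-1.6  0.9  6.1] op 21.1
```

First touch on the tray floor (6 N). I release.

>>> apply_moves(
  plan="0 0 1 0;0 0 0 0;0 0 0 0;0 0 0 0;0 0 0 0;0 0 0 0",
  claw=50,
)

```text
t: 8.8
eef_pos: [0.4514, -0.3384, -0.0136]
ee_rot: [[0.273, 0.961, 0.047], [0.962, -0.273, -0.018], [-0.004, 0.05, -0.999]]
contact_force: [0.2, -0.1, 0.0]
opening: 0.0499
```

>>> apply_moves(
  plan="0 0 -10 0;0 0 -20 0;0 0 -25 0;0 0 -30 0;0 0 -30 0;0 0 -20 0;0 0 0 0",
)

```text
t: 9.38
eef_pos: [0.4436, -0.3351, 0.1294]
ee_rot: [[0.273, 0.961, 0.044], [0.962, -0.273, -0.016], [-0.003, 0.047, -0.999]]
contact_force: [0.6, -0.5, 1.3]
opening: 0.0501
```

```bash
python3 - <<'E'
from h import *
plan(.542,.057,.12,73.66)
p,d=arm.grab_frame('side');cv2.imwrite('pics/s6.png',cv2.resize(p[180:400,240:460,::-1],None,fx=3,fy=2.7,interpolation=cv2.INTER_CUBIC))
W=cloud('side',d)
m=(W[...,2]>.008)&(W[...,2]<.024)&(np.hypot(W[...,0]-.447,W[...,1]+.335)<.07)
q=W[m];print(m.sum(),cv2.minAreaRect(q[:,:2].astype(np.float32)))
c=np.linalg.svd(q-q.mean(0),full_matrices=False)[2][2];print('normal',c,q.mean(0))
E
```

```text
t 9.38 pos [ 0.4436 -0.3351  0.1294] ang 74.13 tilt [ 0.0443 -0.0156] shift [404.  -12.9   7.7] turn 0.47 F [ 0.6 -0.5  1.3] op 50.1
1422 ((0.44751834869384766, -0.3476727604866028), (0.1072416678071022, 0.11070790141820908), 64.93870544433594)
normal [-0.00251649 -0.00689178  0.99997308] [ 0.44419314 -0.34382329  0.01570163]
```

View pics/s6.png

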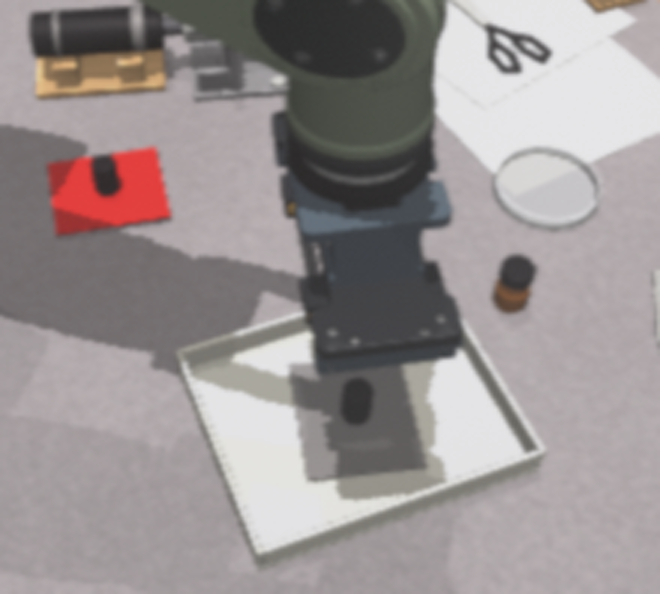

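The cover lies flat in the tray, with its knob at crop (356,400) and a plate normal within 0.4° of vertical. I go back over the gap.

>>> apply_moves(
  plan="20 0 0 0;30 -1 0 0;36 -2 0 0;36 -2 0 0;36 -2 0 0;36 -2 0 0;36 -1 0 0;36 -1 0 0;36 -1 0 0;36 -1 0 0;25 0 0 0;10 0 0 0",
  claw=60,
)

```text
t: 10.43
eef_pos: [0.5266, 0.0421, 0.1118]
ee_rot: [[0.282, 0.959, 0.02], [0.959, -0.282, -0.012], [-0.006, 0.023, -1.0]]
contact_force: [1.2, -0.5, -0.4]
opening: 0.06
```

```bash
python3 - <<'E'
from h import *
plan(.542,.057,.12,73.66)
E
```

```text
t 10.43 pos [0.5266 0.0421 0.1118] ang 73.64 tilt [ 0.0201 -0.0119] shift [18.6 10.8 -8.1] turn -0.02 F [ 1.2 -0.5 -0.4] op 60.0
```

```bash
python3 - <<'E'
from h import *
s=arm.read_state()
p,d=arm.grab_frame('wrist');np.savez('w7.npz',p=p,d=d,R=s['ee_rot'],e=s['eef_pos'])
cv2.imwrite('pics/w7.png',p[:,:,::-1])
cv2.imwrite('pics/w7c.png',cv2.resize(p[100:280,200:440,::-1],None,fx=3.3,fy=3.3,interpolation=cv2.INTER_CUBIC))
p,d=arm.grab_frame('side');np.savez('s7.npz',p=p,d=d)
cv2.imwrite('pics/s7.png',cv2.resize(p[130:230,240:380,::-1],None,fx=5,fy=5,interpolation=cv2.INTER_CUBIC))
E
```

```text
(no output)
```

View pics/w7c.png

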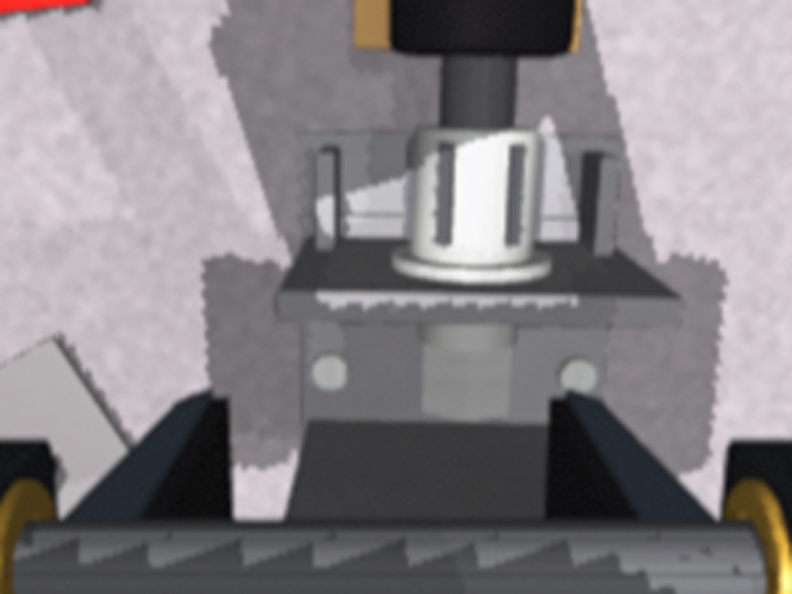

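View pics/s7.png

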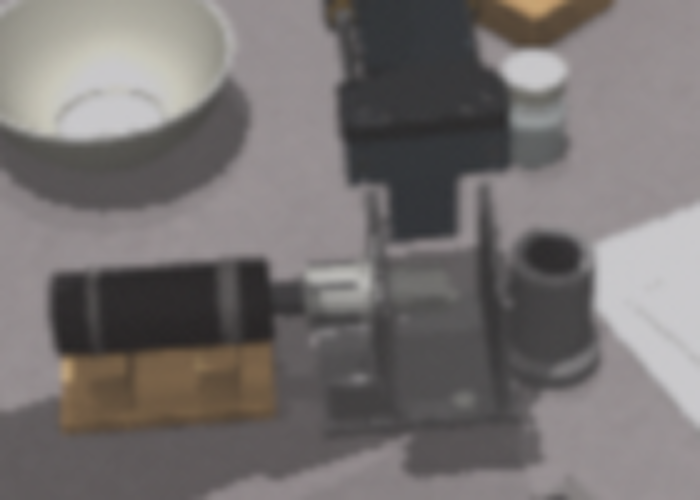

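The wrist crop shows the head at (467,380) behind the front wall's top band at y 290-320. The spacer is at y 325-350. I measure them.

```bash
python3 - <<'E'
from h import *
z=np.load('w7.npz');p,d=z['p'],z['d'];s=dict(ee_rot=z['R'],eef_pos=z['e']);W=cloud('wrist',d,s)
ang=73.66;by=np.array([np.cos(np.radians(ang)),np.sin(np.radians(ang))]);bx=np.array([by[1],-by[0]])
B=np.stack([W[...,:2]@bx,W[...,:2]@by,W[...,2]],-1)  # rotated bracket axes about world origin
e=np.array([s['eef_pos'][:2]@bx,s['eef_pos'][:2]@by,s['eef_pos'][2]]);print('tcp in rot axes',e, 'cover nominal',np.array([.5418,.057])@bx,np.array([.5418,.057])@by)
n=(np.hypot(W[...,0]-.542,W[...,1]-.057)<.07)
m=n&(abs(W[...,2]-.092)<.005)&(np.arange(400)[:,None]<200);q=B[m]
print('wall top',m.sum(),np.median(q[:,2]),'x',np.percentile(q[:,0],[2,50,98]),'y',np.percentile(q[:,1],[1,99]),'rect',cv2.minAreaRect(W[m][:,:2].astype(np.float32)))
for v in range(190,232,3):
    print(v,[(u,*(B[v,u]*1000).round(0).astype(int).tolist()) for u in (322,327,330,335,341,347,352,356,360)])
Ws=cloud('side',np.load('s7.npz')['d'])
n=(np.hypot(Ws[...,0]-.542,Ws[...,1]-.057)<.07)&(abs(Ws[...,2]-.092)<.004)
Bs=np.stack([Ws[...,:2]@bx,Ws[...,:2]@by],-1)[n]
h,ed=np.histogram(Bs[:,0],bins=np.arange(.44,.57,.004));print('side wall tops hist',[(round(a,3),b) for a,b in zip(ed,h) if b])
E
```

```text
tcp in rot axes [0.4934907  0.18858678 0.11178101] cover nominal 0.503880026396444 0.20712594960245537
wall top 1348 0.09319341708841572 x [0.46953752 0.47344816 0.47823939] y [0.16319117 0.2603498 ] rect ((0.5145936608314514, 0.06987817585468292), (0.09929580986499786, 0.008444082923233509), 72.66220092773438)
190 [(322, 471, 193, 93), (327, 471, 197, 94), (330, 471, 200, 93), (335, 471, 204, 94), (341, 471, 208, 94), (347, 471, 213, 92), (352, 471, 217, 94), (356, 471, 221, 93), (360, 471, 224, 93)]
193 [(322, 473, 193, 93), (327, 474, 197, 93), (330, 473, 200, 95), (335, 474, 204, 93), (341, 474, 209, 93), (347, 473, 213, 94), (352, 474, 217, 93), (356, 473, 220, 95), (360, 473, 224, 95)]
196 [(322, 476, 193, 94), (327, 476, 197, 93), (330, 476, 200, 93), (335, 476, 204, 94), (341, 476, 209, 92), (347, 476, 213, 93), (352, 476, 217, 93), (356, 476, 221, 94), (360, 476, 224, 94)]
199 [(322, 500, 194, 11), (327, 486, 198, 65), (330, 485, 201, 70), (335, 484, 205, 72), (341, 483, 210, 75), (347, 484, 215, 74), (352, 484, 220, 72), (356, 486, 224, 66), (360, 501, 236, 10)]
202 [(322, 
[... 1441 characters left out ...]
5), (347, 507, 216, 73), (352, 508, 221, 69), (356, 529, 233, 10), (360, 529, 238, 9)]
226 [(322, 533, 194, 9), (327, 533, 200, 9), (330, 533, 203, 10), (335, 509, 205, 73), (341, 509, 211, 74), (347, 510, 216, 72), (352, 510, 221, 70), (356, 533, 233, 8), (360, 532, 238, 10)]
229 [(322, 534, 194, 16), (327, 534, 200, 15), (330, 535, 203, 14), (335, 534, 209, 15), (341, 534, 216, 15), (347, 535, 223, 13), (352, 534, 228, 14), (356, 535, 233, 12), (360, 535, 237, 13)]
side wall tops hist [(np.float64(0.468), np.int64(24)), (np.float64(0.472), np.int64(38)), (np.float64(0.476), np.int64(16)), (np.float64(0.532), np.int64(30)), (np.float64(0.536), np.int64(34)), (np.float64(0.54), np.int64(2))]
```

The measured bracket origin is about (0.544, 0.059), with its y axis at about 72.8°. The wall spacing and head height (75 mm) fit the drawing. The spacer is wider than the flats, so I keep the pads on the head only: pad centre at bracket x = +3, covering -13..19. That makes the reported TCP target (0.548, 0.058, 0.000).

>>> apply_moves(
  plan="8 6 0 0.4;8 6 0 0.4;5 3 0 0;0 0 0 0",
)

```text
t: 10.87
eef_pos: [0.547, 0.0535, 0.1104]
ee_rot: [[0.3, 0.954, 0.016], [0.954, -0.3, -0.015], [-0.009, 0.02, -1.0]]
contact_force: [0.8, 0.1, -0.3]
opening: 0.0601
```

```bash
python3 - <<'E'
from h import *
plan(.5482,.0577,.0,73)
E
```

```text
t 10.87 pos [0.547  0.0535 0.1104] ang 72.55 tilt [ 0.016  -0.0149] shift [  5.4  -2.3 110.3] turn -0.45 F [ 0.8  0.1 -0.3] op 60.1
```

>>> apply_moves(
  plan="5 -1 5 0;0 -1 15 0;0 0 15 0;0 0 10 0",
)

```text
t: 11.2
eef_pos: [0.5502, 0.0567, 0.0657]
ee_rot: [[0.304, 0.952, 0.022], [0.953, -0.304, -0.015], [-0.007, 0.026, -1.0]]
contact_force: [0.4, 0.4, -0.8]
opening: 0.0599
```

```bash
python3 - <<'E'
from h import *
plan(.5482,.0577,.0,73)
s=arm.read_state()
p,d=arm.grab_frame('wrist');np.savez('w8.npz',p=p,d=d,R=s['ee_rot'],e=s['eef_pos'])
cv2.imwrite('pics/w8c.png',cv2.resize(p[100:280,200:440,::-1],None,fx=3.3,fy=3.3,interpolation=cv2.INTER_CUBIC))
p,d=arm.grab_frame('side')
cv2.imwrite('pics/s8.png',cv2.resize(p[130:230,240:380,::-1],None,fx=5,fy=5,interpolation=cv2.INTER_CUBIC))
E
```

```text
t 11.2 pos [0.5502 0.0567 0.0657] ang 72.31 tilt [ 0.0223 -0.0148] shift [ 0.8 -3.9 65.6] turn -0.69 F [ 0.4  0.4 -0.8] op 59.9
```

View pics/w8c.png

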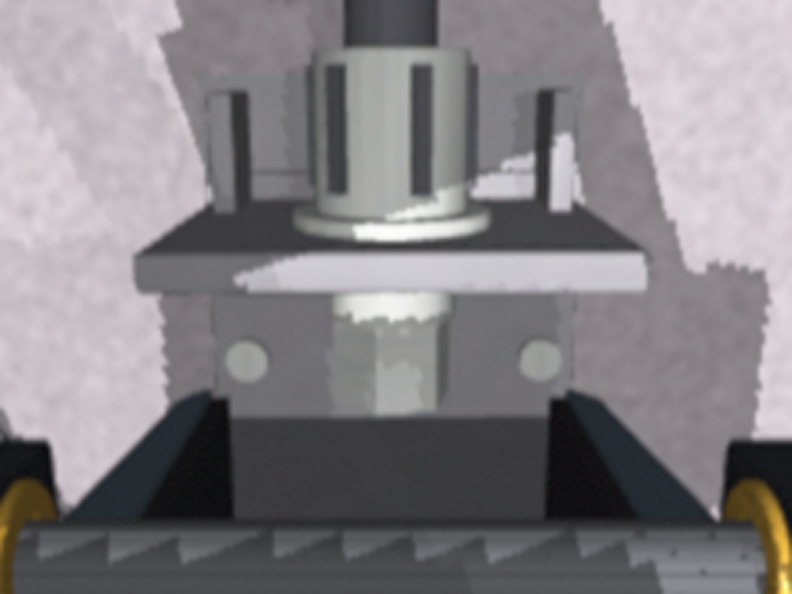

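View pics/s8.png

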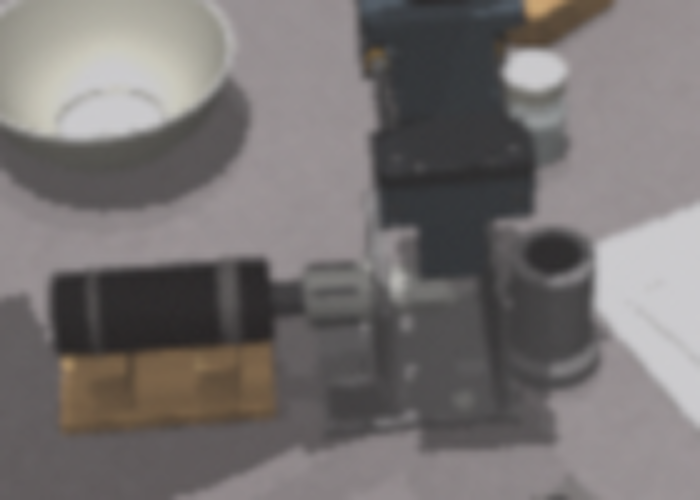

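The head is centred between the fingers: head at crop x 388, fingers at 230 and 550. Now the descent, with a 4 mm correction towards the front wall.

>>> apply_moves(
  plan="1 -3 5 -0.5;0 -2 12 0;0 -0.5 14 0;0 -0.5 12 0",
)

```text
t: 11.63
eef_pos: [0.5476, 0.059, 0.0242]
ee_rot: [[0.295, 0.955, 0.028], [0.955, -0.295, -0.014], [-0.005, 0.031, -1.0]]
contact_force: [0.3, 0.6, -0.1]
opening: 0.0602
```

```bash
python3 - <<'E'
from h import *
plan(.5482,.0577,.0,73)
E
```

```text
t 11.63 pos [0.5476 0.059  0.0242] ang 72.84 tilt [ 0.028  -0.0141] shift [-0.9  0.2 24.2] turn -0.16 F [ 0.3  0.6 -0.1] op 60.2
```

>>> apply_moves(
  plan="-0.5 1.5 10 0;0 0.5 9 0;0 0 5 0;0 0 0 0",
)

```text
t: 11.97
eef_pos: [0.5495, 0.0575, -0.0022]
ee_rot: [[0.294, 0.955, 0.027], [0.956, -0.294, -0.014], [-0.006, 0.03, -1.0]]
contact_force: [-0.3, 0.4, 0.6]
opening: 0.0599
```

```bash
python3 - <<'E'
from h import *
plan(.5495,.0577,.0,73)
s=arm.read_state()
p,d=arm.grab_frame('wrist');np.savez('w9.npz',p=p,d=d,R=s['ee_rot'],e=s['eef_pos'])
cv2.imwrite('pics/w9c.png',cv2.resize(p[100:280,200:440,::-1],None,fx=3.3,fy=3.3,interpolation=cv2.INTER_CUBIC))
p,d=arm.grab_frame('side')
cv2.imwrite('pics/s9.png',cv2.resize(p[130:230,240:380,::-1],None,fx=5,fy=5,interpolation=cv2.INTER_CUBIC))
E
```

```text
t 11.97 pos [ 0.5495  0.0575 -0.0022] ang 72.87 tilt [ 0.0268 -0.0142] shift [ 0.2  0.  -2.2] turn -0.13 F [-0.3  0.4  0.6] op 59.9
```

View pics/w9c.png

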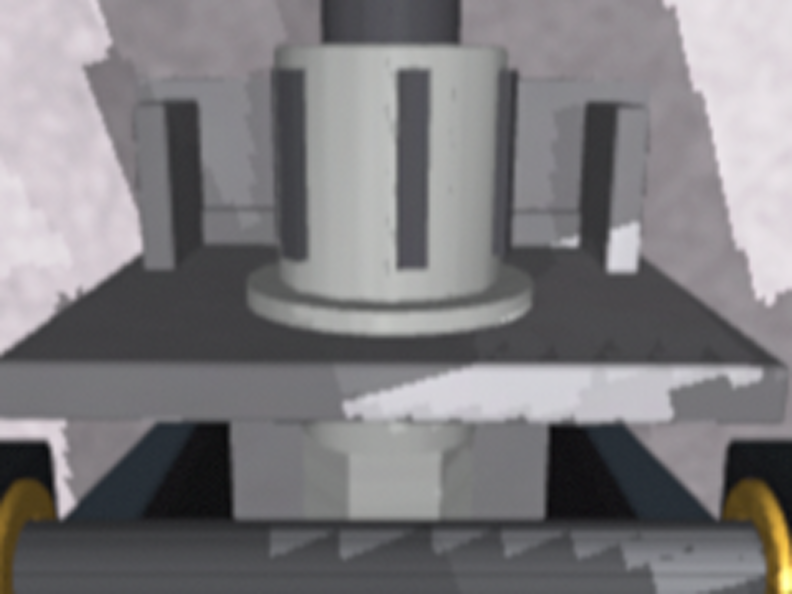

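View pics/s9.png

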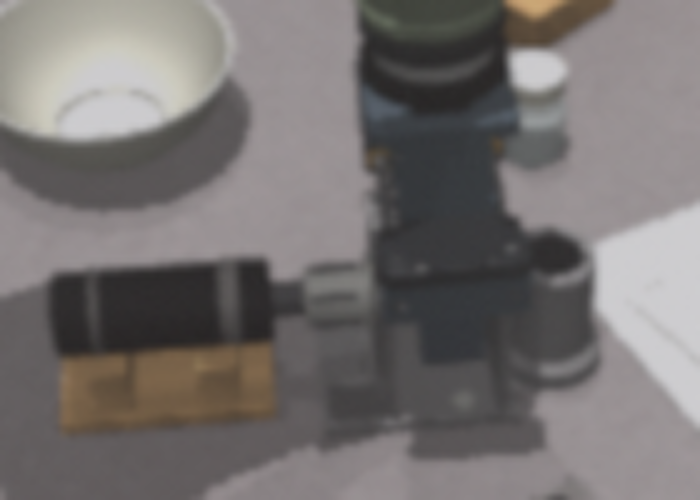

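The fingers straddle the head, which is centred at crop x 388. I close, allowing for the small upward drift.

>>> apply_moves(
  plan="0 0 0.5 0;0 0 0.5 0;0 0 0.5 0;0 0 0.5 0;0 0 0.5 0;0 0 0.5 0;0 0 0.5 0;0 0 0 0",
  claw=8,
)

```text
t: 12.73
eef_pos: [0.5519, 0.0568, -0.0016]
ee_rot: [[0.294, 0.955, 0.033], [0.956, -0.294, -0.015], [-0.005, 0.036, -0.999]]
contact_force: [-0.3, 0.6, -0.7]
opening: 0.0258
```

```bash
python3 - <<'E'
from h import *
plan(.5495,.0577,.0,73)
print(arm.read_state()['ft_torque'])
E
```

```text
t 12.73 pos [ 0.5519  0.0568 -0.0016] ang 72.91 tilt [ 0.0331 -0.0149] shift [ 0.2 -2.5 -1.7] turn -0.09 F [-0.3  0.6 -0.7] op 25.8
[0.01570129 0.0692305  0.01555624]
```

>>> apply_moves(
  plan="0 -1.5 0 0;0 -1 0 0;0 0 0 0;0 0 0 0",
)

```text
t: 13.07
eef_pos: [0.5522, 0.0568, -0.0016]
ee_rot: [[0.293, 0.955, 0.039], [0.956, -0.293, -0.016], [-0.004, 0.042, -0.999]]
contact_force: [0.9, -1.2, 1.0]
opening: 0.0256
```

```bash
python3 - <<'E'
from h import *
plan(.5495,.0577,.0,73)
print(arm.read_state()['ft_torque'])
E
```

```text
t 13.07 pos [ 0.5522  0.0568 -0.0016] ang 72.95 tilt [ 0.0389 -0.016 ] shift [ 0.1 -2.8 -1.7] turn -0.05 F [ 0.9 -1.2  1. ] op 25.6
[-0.25162205 -0.06097186  0.01421553]
```

>>> apply_moves(
  plan="0 -1 0 0;0 -1 0 0;0 0 0 0;0 0 0 0",
)

```text
t: 13.4
eef_pos: [0.5525, 0.0567, -0.0015]
ee_rot: [[0.292, 0.955, 0.043], [0.956, -0.292, -0.017], [-0.004, 0.046, -0.999]]
contact_force: [1.4, -1.5, 0.1]
opening: 0.0255
```

```bash
python3 - <<'E'
from h import *
plan(.5495,.0577,.0,73)
print(arm.read_state()['ft_torque'])
s=arm.read_state()
p,d=arm.grab_frame('wrist')
cv2.imwrite('pics/w10c.png',cv2.resize(p[100:280,200:440,::-1],None,fx=3.3,fy=3.3,interpolation=cv2.INTER_CUBIC))
p,d=arm.grab_frame('side')
cv2.imwrite('pics/s10.png',cv2.resize(p[130:230,240:380,::-1],None,fx=5,fy=5,interpolation=cv2.INTER_CUBIC))
plan(.5495,.0577,.0,73)
E
```

```text
t 13.4 pos [ 0.5525  0.0567 -0.0015] ang 72.99 tilt [ 0.0433 -0.017 ] shift [ 0.  -3.1 -1.7] turn -0.01 F [ 1.4 -1.5  0.1] op 25.5
[-0.30271665 -0.1386578  -0.01733479]
t 13.5 pos [ 0.5525  0.0567 -0.0015] ang 73.0 tilt [ 0.0433 -0.017 ] shift [ 0.1 -3.1 -1.7] turn -0.0 F [ 2.  -3.3  0.3] op 25.7
```

View pics/w10c.png

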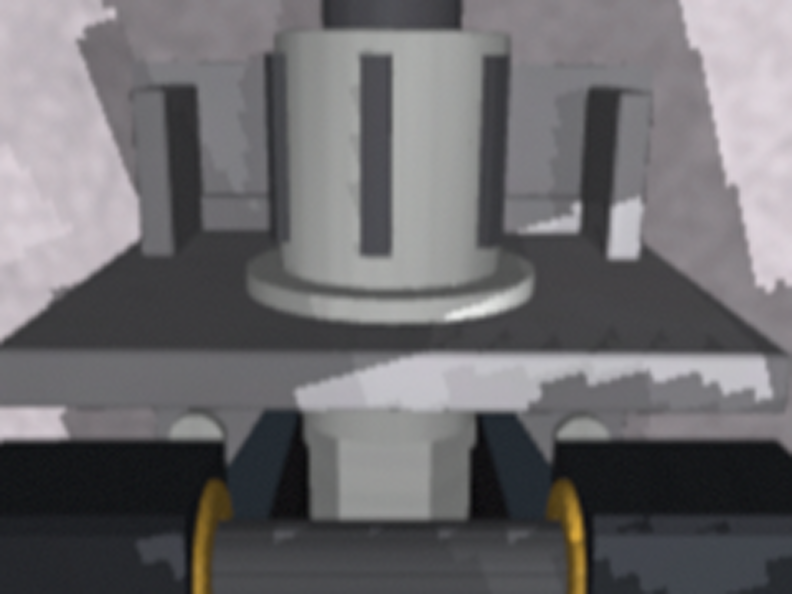

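View pics/s10.png

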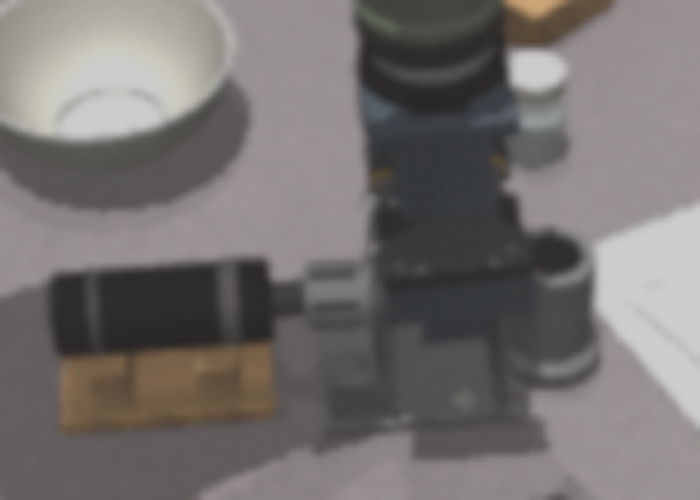

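The opening is 25.5 mm where the flats would give about 24, so the head may be caught part-way between flat and corner. I measure its facets from the depth.

```bash
cat > facet.py <<'E'
from h import *
def facets(p,d,s):
    W=cloud('wrist',d,s);a=np.radians(72.8);by=np.array([np.cos(a),np.sin(a)]);bx=np.array([by[1],-by[0]])
    D=W[...,:2]-np.array([.5442,.0593]);B=np.stack([D@bx,D@by,W[...,2]],-1)*1000
    # bin cross-section of head (x -15..4), z profile vs y
    for lo,hi,n in ((-26,-17,'spacer'),(-15,4,'head')):
        m=(B[...,0]>lo)&(B[...,0]<hi)&(abs(B[...,1])<17)&(B[...,2]>52)&(B[...,2]<85)
        q=B[m]; print(n,m.sum(),[(int(y),round(float(np.median(q[(q[:,1]>=y)&(q[:,1]<y+2),2])),1)) for y in range(-16,16,2) if ((q[:,1]>=y)&(q[:,1]<y+2)).sum()>3])
E
python3 - <<'E'
from facet import *
for f in ('w7','w8','w9'):
    z=np.load(f+'.npz');facets(z['p'],z['d'],dict(ee_rot=z['R'],eef_pos=z['e']))
s=arm.read_state();p,d=arm.grab_frame('wrist');np.savez('w11.npz',p=p,d=d,R=s['ee_rot'],e=s['eef_pos']);facets(p,d,s)
plan(.5495,.0577,.0,73)
E
```

```text
spacer 164 [(-12, 68.0), (-10, 70.0), (-8, 72.4), (-6, 74.1), (-4, 74.4), (-2, 75.3), (0, 75.1), (2, 75.4), (4, 74.8), (6, 73.8), (8, 72.5), (10, 71.4), (12, 69.2)]
head 520 [(-12, 67.9), (-10, 68.9), (-8, 70.2), (-6, 72.0), (-4, 73.0), (-2, 74.5), (0, 74.9), (2, 73.9), (4, 72.8), (6, 71.9), (8, 70.9), (10, 70.1), (12, 68.9)]
spacer 298 [(-14, 63.3), (-12, 68.2), (-10, 70.9), (-8, 72.8), (-6, 73.8), (-4, 74.4), (-2, 75.5), (0, 75.7), (2, 75.2), (4, 74.9), (6, 74.2), (8, 73.1), (10, 71.3), (12, 68.9), (14, 66.5)]
head 845 [(-14, 65.2), (-12, 66.1), (-10, 68.2), (-8, 70.3), (-6, 72.2), (-4, 74.3), (-2, 74.4), (0, 73.8), (2, 73.3), (4, 72.7), (6, 72.2), (8, 71.7), (10, 70.8), (12, 63.8)]
spacer 320 [(-12, 69.1), (-10, 71.1), (-8, 72.5), (-6, 73.6), (-4, 74.6), (-2, 75.2), (0, 75.3), (2, 75.2), (4, 74.9), (6, 73.9), (8, 72.6), (10, 71.3), (12, 69.1)]
head 1055 [(-14, 62.8), (-12, 64.8), (-10, 67.9), (-8, 70.6), (-6, 73.3), (-4, 73.7), (-2, 73.5), (0, 73.4), (2, 73.4), (4, 73.0), (6, 72.8), (8, 72.3), (10, 68.7), (12, 64.2), (14, 61.2)]
spacer 285 [(-12, 69.3), (-10, 71.4), (-8, 72.4), (-6, 73.5), (-4, 74.7), (-2, 75.3), (0, 75.3), (2, 75.2), (4, 74.5), (6, 73.9), (8, 73.0), (10, 70.9), (12, 69.1)]
head 1668 [(-16, 70.6), (-14, 72.7), (-12, 65.4), (-10, 68.2), (-8, 72.0), (-6, 73.0), (-4, 73.1), (-2, 73.2), (0, 73.4), (2, 73.6), (4, 73.5), (6, 73.6), (8, 71.1), (10, 68.2), (12, 65.3), (14, 71.3)]
t 13.55 pos [ 0.5525  0.0567 -0.0015] ang 73.0 tilt [ 0.0434 -0.017 ] shift [ 0.1 -3.1 -1.7] turn -0.0 F [ 1.6 -1.9 -0.7] op 25.2
```

At t=10.5 the head had a vertex on top, so its flats faced the fingers. By the time I closed it had turned about 30°, so the pads are holding it corner to corner. I open just clear, let the head turn on by about 25°, then close on the flats.

>>> apply_moves(
  plan="0 0 0 0;0 0 0 0;0 -1 0 0;0 -2 0 0;0 -1 0 0",
  claw=36,
)

```text
t: 13.97
eef_pos: [0.546, 0.0595, -0.0024]
ee_rot: [[0.294, 0.955, 0.038], [0.956, -0.293, -0.015], [-0.003, 0.041, -0.999]]
contact_force: [0.1, -0.3, -0.5]
opening: 0.0357
```

```bash
python3 - <<'E'
from facet import *
s=arm.read_state();plan(.5495,.0577,.0,73);p,d=arm.grab_frame('wrist');facets(p,d,s)
E
```

```text
t 13.97 pos [ 0.546   0.0595 -0.0024] ang 72.92 tilt [ 0.0384 -0.0148] shift [-0.7  4.  -2.2] turn -0.08 F [ 0.1 -0.3 -0.5] op 35.7
spacer 203 [(-10, 71.4), (-8, 72.7), (-6, 73.9), (-4, 74.8), (-2, 75.3), (0, 75.5), (2, 75.0), (4, 74.8), (6, 73.9), (8, 73.2), (10, 71.7)]
head 674 [(-14, 60.8), (-12, 63.3), (-10, 68.5), (-8, 72.2), (-6, 72.5), (-4, 72.7), (-2, 73.2), (0, 73.5), (2, 73.8), (4, 74.0), (6, 73.2), (8, 70.6), (10, 68.2), (12, 65.6), (14, 63.8)]
```

>>> apply_moves(
  plan="-0.5 2 0 0;0 1.5 0 0;0 0.5 0 0;0 0 0 0;0 0 0 0;0 0 0 0;0 0 0 0",
)

```text
t: 14.6
eef_pos: [0.5496, 0.058, -0.0023]
ee_rot: [[0.294, 0.955, 0.038], [0.956, -0.293, -0.015], [-0.003, 0.04, -0.999]]
contact_force: [-0.8, -0.3, 0.2]
opening: 0.0358
```

```bash
python3 - <<'E'
from facet import *
s=arm.read_state();plan(.5495,.0577,.0,73);p,d=arm.grab_frame('wrist');facets(p,d,s)
E
```

```text
t 14.6 pos [ 0.5496  0.058  -0.0023] ang 72.92 tilt [ 0.0379 -0.0146] shift [-0.3  0.1 -2.3] turn -0.08 F [-0.8 -0.3  0.2] op 35.8
spacer 251 [(-10, 70.8), (-8, 72.6), (-6, 73.9), (-4, 74.8), (-2, 75.1), (0, 75.3), (2, 75.3), (4, 74.9), (6, 74.3), (8, 72.9), (10, 71.4), (12, 69.0)]
head 1066 [(-14, 57.5), (-12, 62.5), (-10, 70.5), (-8, 71.4), (-6, 71.8), (-4, 72.5), (-2, 73.2), (0, 73.6), (2, 74.5), (4, 74.0), (6, 72.2), (8, 70.4), (10, 68.4), (12, 66.7), (14, 65.7)]
```

Top facet at 18° and heading for 30° (flats aligned). I wait 5 rows, then close.

>>> apply_moves(
  plan="0 0 0 0;0 0 0 0;0 0 0 0;0 0 0 0;0 0 0 0",
)

```text
t: 15.07
eef_pos: [0.5496, 0.058, -0.0023]
ee_rot: [[0.294, 0.955, 0.038], [0.956, -0.293, -0.015], [-0.003, 0.04, -0.999]]
contact_force: [-0.2, -0.3, 0.9]
opening: 0.036
```

>>> apply_moves(
  plan="0 0 0 0;0 0 0.3 0;0 0 0.3 0;0 0 0 0;0 0 0 0",
  claw=8,
)

```text
t: 15.48
eef_pos: [0.5495, 0.0576, -0.0026]
ee_rot: [[0.294, 0.955, 0.038], [0.956, -0.293, -0.015], [-0.003, 0.041, -0.999]]
contact_force: [-0.8, 0.3, -0.0]
opening: 0.024
```

```bash
python3 - <<'E'
from facet import *
s=arm.read_state();plan(.5495,.0577,.0,73);print(s['ft_torque']);p,d=arm.grab_frame('wrist');facets(p,d,s)
cv2.imwrite('pics/w12c.png',cv2.resize(p[100:280,200:440,::-1],None,fx=3.3,fy=3.3,interpolation=cv2.INTER_CUBIC))
plan(.5495,.0577,.0,73)
E
```

```text
t 15.48 pos [ 0.5495  0.0576 -0.0026] ang 72.92 tilt [ 0.0378 -0.0149] shift [ 0.1  0.1 -2.6] turn -0.08 F [-0.8  0.3 -0. ] op 24.0
[-0.02158704  0.01188677 -0.02367835]
spacer 257 [(-12, 69.0), (-10, 71.2), (-8, 72.4), (-6, 73.8), (-4, 74.4), (-2, 75.2), (0, 75.5), (2, 75.1), (4, 74.7), (6, 74.2), (8, 73.1), (10, 71.3)]
head 1313 [(-16, 71.6), (-14, 72.6), (-12, 71.4), (-10, 69.7), (-8, 70.6), (-6, 71.9), (-4, 72.8), (-2, 73.8), (0, 74.9), (2, 74.3), (4, 73.0), (6, 72.0), (8, 70.7), (10, 69.1), (12, 69.5), (14, 73.6)]
t 15.53 pos [ 0.5495  0.0576 -0.0026] ang 72.92 tilt [ 0.0378 -0.015 ] shift [ 0.1  0.1 -2.6] turn -0.08 F [-0.4 -1.3 -0. ] op 23.7
```

View pics/w12c.png

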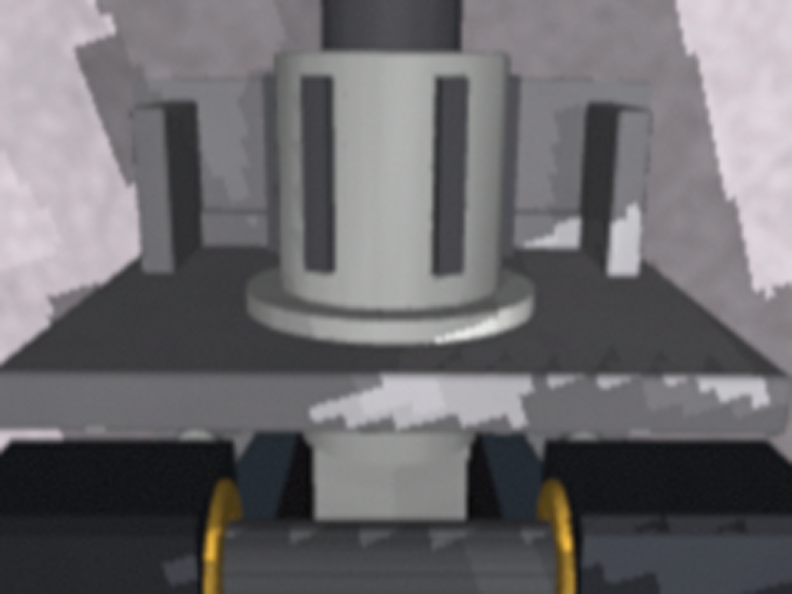

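The head is now gripped across its flats: opening 24.0 mm, with the ridge on top at crop x 390 and symmetric slopes. I hold.

>>> apply_moves(
  plan="0 0 0 0;0 0 0 0;0 0 0 0;0 0 0 0;0 0 0 0;0 0 0 0;0 0 0 0;0 0 0 0;0 0 0 0;0 0 0 0;0 0 0 0;0 0 0 0",
)

```text
t: 16.53
eef_pos: [0.5495, 0.0576, -0.0026]
ee_rot: [[0.294, 0.955, 0.038], [0.956, -0.293, -0.015], [-0.003, 0.041, -0.999]]
contact_force: [-0.5, -0.8, 0.2]
opening: 0.024
```

```bash
python3 - <<'E'
from facet import *
s=arm.read_state();plan(.5495,.0577,.0,73);print(s['ft_torque']);p,d=arm.grab_frame('wrist');facets(p,d,s)
E
```

```text
t 16.53 pos [ 0.5495  0.0576 -0.0026] ang 72.92 tilt [ 0.0378 -0.0149] shift [ 0.   0.1 -2.6] turn -0.08 F [-0.5 -0.8  0.2] op 24.0
[-0.03734618  0.02697511  0.04843586]
spacer 263 [(-12, 68.7), (-10, 71.2), (-8, 72.5), (-6, 74.0), (-4, 74.5), (-2, 75.4), (0, 75.4), (2, 75.1), (4, 74.9), (6, 74.2), (8, 73.1), (10, 70.9)]
head 1316 [(-16, 71.5), (-14, 73.2), (-12, 71.5), (-10, 69.6), (-8, 70.6), (-6, 71.6), (-4, 72.7), (-2, 73.9), (0, 74.8), (2, 74.3), (4, 73.0), (6, 71.8), (8, 70.6), (10, 69.5), (12, 69.8), (14, 73.6)]
```

Rock steady with no drift. I keep holding.

>>> apply_moves(
  plan="0 0 0 0;0 0 0 0;0 0 0 0;0 0 0 0;0 0 0 0;0 0 0 0;0 0 0 0;0 0 0 0;0 0 0 0;0 0 0 0;0 0 0 0;0 0 0 0",
)

```text
t: 17.58
eef_pos: [0.5495, 0.0577, -0.0026]
ee_rot: [[0.294, 0.955, 0.038], [0.956, -0.293, -0.015], [-0.003, 0.041, -0.999]]
contact_force: [-0.8, -0.6, 0.9]
opening: 0.0235
```

>>> apply_moves(
  plan="0 0 0 0;0 0 0 0;0 0 0 0;0 0 0 0;0 0 0 0;0 0 0 0;0 0 0 0;0 0 0 0;0 0 0 0;0 0 0 0;0 0 0 0;0 0 0 0",
)

```text
t: 18.58
eef_pos: [0.5495, 0.0577, -0.0026]
ee_rot: [[0.294, 0.955, 0.038], [0.956, -0.293, -0.015], [-0.003, 0.04, -0.999]]
contact_force: [-0.2, -0.4, 0.4]
opening: 0.0235
```

>>> apply_moves(
  plan="0 0 0 0;0 0 0 0;0 0 0 0;0 0 0 0;0 0 0 0;0 0 0 0;0 0 0 0;0 0 0 0;0 0 0 0;0 0 0 0;0 0 0 0;0 0 0 0",
)

```text
t: 19.58
eef_pos: [0.5495, 0.0576, -0.0026]
ee_rot: [[0.294, 0.955, 0.038], [0.956, -0.293, -0.015], [-0.003, 0.04, -0.999]]
contact_force: [-0.8, -0.9, 1.3]
opening: 0.0237
```

>>> apply_moves(
  plan="0 0 0 0;0 0 0 0;0 0 0 0;0 0 0 0;0 0 0 0;0 0 0 0;0 0 0 0;0 0 0 0;0 0 0 0;0 0 0 0;0 0 0 0;0 0 0 0",
)

```text
t: 20.58
eef_pos: [0.5494, 0.0577, -0.0026]
ee_rot: [[0.294, 0.955, 0.038], [0.956, -0.293, -0.015], [-0.003, 0.04, -0.999]]
contact_force: [-0.0, -0.0, 0.0]
opening: 0.0237
```

```bash
python3 - <<'E'
from facet import *
s=arm.read_state();plan(.5495,.0577,.0,73);print(s['ft_torque']);p,d=arm.grab_frame('wrist');facets(p,d,s)
cv2.imwrite('pics/w13c.png',cv2.resize(p[100:280,200:440,::-1],None,fx=3.3,fy=3.3,interpolation=cv2.INTER_CUBIC))
E
```

```text
t 20.58 pos [ 0.5494  0.0577 -0.0026] ang 72.92 tilt [ 0.0377 -0.0149] shift [ 0.1  0.1 -2.6] turn -0.08 F [-0. -0.  0.] op 23.7
[-0.01701679  0.08803976 -0.0409505 ]
spacer 259 [(-12, 68.6), (-10, 71.5), (-8, 72.5), (-6, 73.8), (-4, 74.6), (-2, 75.1), (0, 75.2), (2, 75.1), (4, 74.6), (6, 74.2), (8, 72.4), (10, 70.7)]
head 1324 [(-16, 71.9), (-14, 72.8), (-12, 71.7), (-10, 69.8), (-8, 70.5), (-6, 71.8), (-4, 72.6), (-2, 73.7), (0, 74.8), (2, 74.5), (4, 73.2), (6, 71.8), (8, 70.5), (10, 69.3), (12, 69.8), (14, 73.8)]
```

View pics/w13c.png

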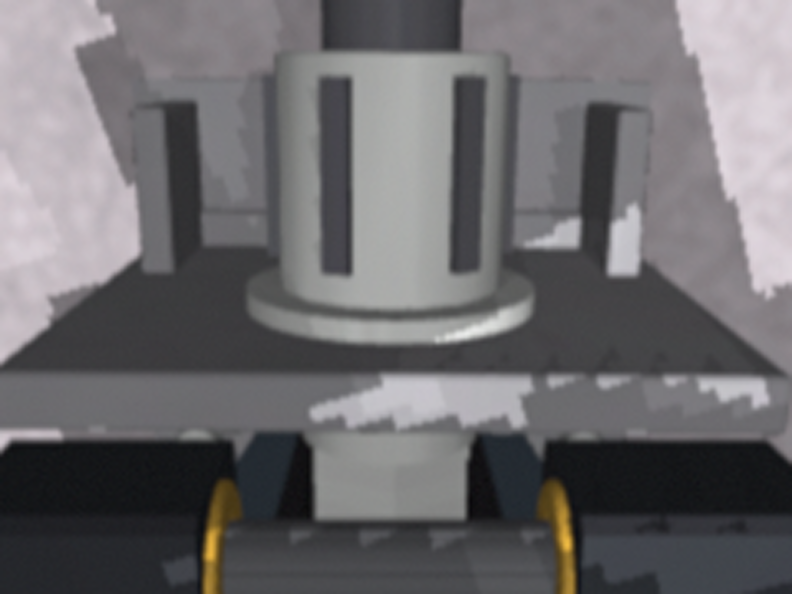

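The head is unchanged, while the socket's slots have moved (317→335 px, possibly wrapped past one slot spacing). I hold on and track them.

>>> apply_moves(
  plan="0 0 0 0;0 0 0 0;0 0 0 0;0 0 0 0;0 0 0 0;0 0 0 0;0 0 0 0;0 0 0 0;0 0 0 0;0 0 0 0;0 0 0 0;0 0 0 0",
)

```text
t: 21.63
eef_pos: [0.5495, 0.0576, -0.0026]
ee_rot: [[0.294, 0.955, 0.038], [0.956, -0.293, -0.015], [-0.003, 0.041, -0.999]]
contact_force: [-1.4, -1.2, 1.1]
opening: 0.0237
```

```bash
cat > slot.py <<'E'
from facet import *
s=arm.read_state();p,d=arm.grab_frame('wrist')
g=p[130:175,284:354].mean((0,2)); print('t',s['t'],'op',s['opening'],'slot cols',[284+i for i in range(70) if g[i]<110])
E
python3 slot.py
```

```text
t 21.6333 op 0.023710582803963067 slot cols [284, 285, 291, 292, 293, 294, 295, 296, 297, 298, 299, 331, 332, 333, 334, 335, 336, 337, 338, 339, 340, 351, 352, 353]
```

>>> apply_moves(
  plan="0 0 0 0;0 0 0 0;0 0 0 0;0 0 0 0;0 0 0 0;0 0 0 0;0 0 0 0;0 0 0 0;0 0 0 0;0 0 0 0;0 0 0 0;0 0 0 0",
)

```text
t: 22.68
eef_pos: [0.5495, 0.0577, -0.0026]
ee_rot: [[0.294, 0.955, 0.038], [0.956, -0.294, -0.015], [-0.003, 0.04, -0.999]]
contact_force: [-0.2, -1.0, 1.1]
opening: 0.0239
```

```bash
python3 slot.py
```

```text
t 22.6833 op 0.023871239323793883 slot cols [284, 285, 288, 289, 290, 291, 292, 293, 294, 295, 296, 327, 328, 329, 330, 331, 332, 333, 334, 335, 336, 351, 352, 353]
```

>>> apply_moves(
  plan="0 0 0 0;0 0 0 0;0 0 0 0;0 0 0 0;0 0 0 0;0 0 0 0;0 0 0 0;0 0 0 0;0 0 0 0;0 0 0 0;0 0 0 0;0 0 0 0",
)

```text
t: 23.73
eef_pos: [0.5495, 0.0577, -0.0026]
ee_rot: [[0.294, 0.955, 0.038], [0.956, -0.294, -0.015], [-0.003, 0.041, -0.999]]
contact_force: [-0.3, -1.0, 2.1]
opening: 0.0239
```

```bash
python3 slot.py
```

```text
t 23.7333 op 0.023860904977165732 slot cols [284, 285, 288, 289, 290, 291, 292, 293, 294, 295, 296, 327, 328, 329, 330, 331, 332, 333, 334, 335, 336, 351, 352, 353]
```

>>> apply_moves(
  plan="0 0 0 0;0 0 0 0;0 0 0 0;0 0 0 0;0 0 0 0;0 0 0 0;0 0 0 0;0 0 0 0;0 0 0 0;0 0 0 0;0 0 0 0;0 0 0 0",
)

```text
t: 24.78
eef_pos: [0.5495, 0.0577, -0.0026]
ee_rot: [[0.294, 0.955, 0.038], [0.956, -0.294, -0.015], [-0.003, 0.04, -0.999]]
contact_force: [-0.6, -0.9, 1.0]
opening: 0.0235
```

```bash
python3 slot.py
```

```text
t 24.7833 op 0.023540510697580664 slot cols [284, 285, 288, 289, 290, 291, 292, 293, 294, 295, 296, 327, 328, 329, 330, 331, 332, 333, 334, 335, 336, 351, 352, 353]
```

>>> apply_moves(
  plan="0 0 0 0;0 0 0 0;0 0 0 0;0 0 0 0;0 0 0 0;0 0 0 0;0 0 0 0;0 0 0 0;0 0 0 0;0 0 0 0;0 0 0 0;0 0 0 0",
)

```text
t: 25.83
eef_pos: [0.5495, 0.0577, -0.0026]
ee_rot: [[0.294, 0.955, 0.038], [0.956, -0.294, -0.015], [-0.003, 0.041, -0.999]]
contact_force: [0.1, -0.8, 1.2]
opening: 0.0239
```

```bash
python3 slot.py
```

```text
t 25.8333 op 0.02391322846512738 slot cols [284, 285, 288, 289, 290, 291, 292, 293, 294, 295, 296, 327, 328, 329, 330, 331, 332, 333, 334, 335, 336, 351, 352, 353]
```

>>> apply_moves(
  plan="0 0 0 0;0 0 0 0;0 0 0 0;0 0 0 0;0 0 0 0;0 0 0 0;0 0 0 0;0 0 0 0;0 0 0 0;0 0 0 0;0 0 0 0;0 0 0 0",
)

```text
t: 26.88
eef_pos: [0.5495, 0.0577, -0.0026]
ee_rot: [[0.294, 0.955, 0.038], [0.956, -0.294, -0.015], [-0.003, 0.041, -0.999]]
contact_force: [-0.2, -0.8, 0.7]
opening: 0.0241
```

```bash
python3 slot.py
```

```text
t 26.8833 op 0.02410980156985621 slot cols [284, 285, 288, 289, 290, 291, 292, 293, 294, 295, 296, 327, 328, 329, 330, 331, 332, 333, 334, 335, 336, 351, 352, 353]
```

>>> apply_moves(
  plan="0 0 0 0;0 0 0 0;0 0 0 0;0 0 0 0;0 0 0 0;0 0 0 0;0 0 0 0;0 0 0 0;0 0 0 0;0 0 0 0;0 0 0 0;0 0 0 0",
)

```text
t: 27.93
eef_pos: [0.5495, 0.0576, -0.0026]
ee_rot: [[0.294, 0.955, 0.038], [0.956, -0.294, -0.015], [-0.003, 0.04, -0.999]]
contact_force: [0.4, 0.3, -0.0]
opening: 0.0239
```

```bash
python3 slot.py; python3 -c "
from h import *
s=arm.read_state();plan(.5495,.0577,0,73);print(s['ft_torque'])"
```

```text
t 27.9333 op 0.023857090262522366 slot cols [284, 285, 288, 289, 290, 291, 292, 293, 294, 295, 296, 327, 328, 329, 330, 331, 332, 333, 334, 335, 336, 351, 352, 353]
t 27.98 pos [ 0.5495  0.0577 -0.0026] ang 72.9 tilt [ 0.0378 -0.0147] shift [ 0.   0.1 -2.6] turn -0.1 F [-1.9  0.2  0.4] op 23.8
[ 0.07466867 -0.0057926  -0.01902542]
```

The socket turned until about t=22.5 and has stood still for over 5 s since, so the nut is tight. One final check of everything.

```bash
python3 - <<'E'
from facet import *
s=arm.read_state();p,d=arm.grab_frame('wrist');facets(p,d,s)
p,d=arm.grab_frame('top');cv2.imwrite('pics/topF.png',p[:,:,::-1])
plan(.5495,.0577,0,73)
E
```

```text
spacer 264 [(-12, 68.9), (-10, 70.7), (-8, 72.6), (-6, 73.7), (-4, 74.5), (-2, 75.0), (0, 75.3), (2, 75.2), (4, 74.8), (6, 73.9), (8, 73.1), (10, 70.8)]
head 1318 [(-16, 71.8), (-14, 72.9), (-12, 71.4), (-10, 69.6), (-8, 70.6), (-6, 71.7), (-4, 72.7), (-2, 73.7), (0, 74.8), (2, 74.4), (4, 73.1), (6, 71.7), (8, 70.5), (10, 69.3), (12, 70.0), (14, 73.6)]
t 28.08 pos [ 0.5495  0.0577 -0.0026] ang 72.9 tilt [ 0.0378 -0.0147] shift [ 0.   0.1 -2.6] turn -0.1 F [ 0.8 -1.   1.4] op 23.6
```

View pics/topF.png

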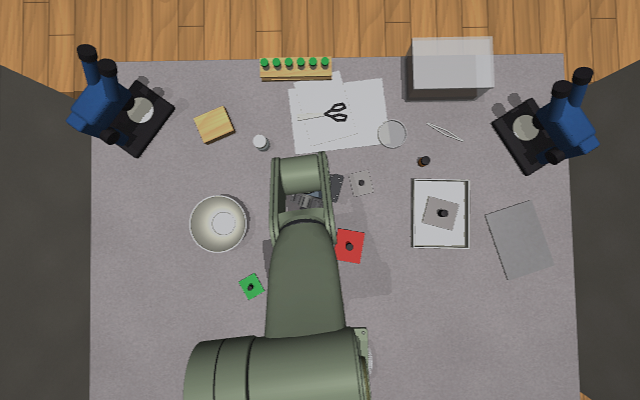

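The cover lies in the tray at (440,212), the other things are where they were, and the grip is unchanged. I hand in.

```bash
python3 -c "
from cell import arm
print(arm.job_done())"
```

```text
the job is handed in; nothing more can be done
None
```

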